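# Put a sample tube away in the one empty cell of a covered rack

### The arm

A 7-joint arm with a two-finger parallel gripper is mounted at the origin on a cart in front of the work surface, level with it; the furniture and walls round the work are solid. World frame = base frame: x ahead of the robot, y to its left, z up, the work surface at z = 0. Lengths are in m, angles in rad, forces in N, time in s.
With the tool pointing down it reaches from about 0.4 to 0.85 m from the base axis. Payload 4.5 kg.
Tool frame: the origin (TCP) lies midway between the tips of the shut fingers; the grasp point (between the pads) lies 19 mm behind it; z points along the fingers, y is the direction in which the jaws open and shut (so a half turn about z gives the same grasp; the last joint's range is limited). The gripper opens to 88 mm and grips with 3 to 60 N. Pads are 18 mm wide; open, the fingers measure 123 mm over their backs; the gripper's body (75 mm by 187 mm) begins 45 mm behind the grasp point.
Start: joints at [1.257, 0.689, -0.195, 1.565, 0.157, 0.902, -0.215], TCP at [0.213, -0.588, 0.239] pointing down, gripper open.
Joint ranges: [-3.01, 3.01], [-0.46, 2.08], [-1.47, 1.51], [0.13, 2.56], [-1, 4.14], [0.04, 2.09], [-2.66, 2.66]. Speed limits (rad/s): [2.57, 2.57, 3.14, 3.14, 3.14, 3.14, 3.14].

### API

Orientations are given as a unit quaternion [x, y, z, w].
In Python, from plant import r gives the robot as it stands. The module is installed in compiled form; this text tells all that it offers.
- The arm moves only by the tool carry_out, never from a script. Its argument "commands" is a list of rows, each a list of 6 numbers: the shift along the tool's x, y, z in m, then the turn, a rotation vector about the tool's x, y, z in degrees. In form: [[dx, dy, dz, wx, wy, wz], ...]. A call has 1 to 12 rows; each row is the pose to reach, as a shift and turn from the pose commanded when the call began, along the tool's axes at that moment; what a row does not reach only later rows make up. A row lasts 1/10 s, in which the tool goes at most 50 mm and 8.59 degrees, less where a joint would pass 70% of its speed; a pose out of reach is approached as far as the arm can. A call with a gripper value outside its range is refused whole. "fingers" is the closure in counts, from 0 (fully open) to 255 (shut), set as the call begins (left out, the last holds). The fingers move at their own pace and stop on an object; "grip_force" is the grip in N (left out, the last holds). Time passes only in rows, so rows that repeat a pose let the fingers close. It gives the time, the measured TCP pose, the force and the opening at its end, in the units of the state.
- r.get_state(): the state, without advancing time (a new reading comes with each control period).
- r.snapshot(name): name is "scene" or "top" or "wrist"; returns a dict with "img" (420x560x3 uint8, blue, green, red), "intrinsics" (3x3 intrinsics, pixels), "k1" (the pictures are not rectified: a ray, as slopes to the right and down, at radius r is drawn at 1 + k1 r^2 times it, then the intrinsics apply), "extrinsics" (4x4, takes a point from camera to world coordinates); the wrist camera has in their place "tool_from_camera" (4x4, takes a point from camera to tool coordinates, whose origin is the TCP and whose axes are the flange's). Camera axes: x right, y down, z forward; pixel columns grow to the right and rows downward; lengths in m; the calibration is good to about 2 mm. A picture is of the moment at which its call begins: read the wrist's pose just before it. There is no depth.
- r.finish_job(): hands the job in, once; it reports no verdict.
Trained networks look in a picture, given as the dict that the camera call returned (one of the last four; its "shot" number tells which), for a name from the list of things; names that differ only in an ending like _2 or _b are one class to them, and where a whole thing is asked for, a point or a joint stands for the part that bears it (a point fixed in the world has none). Each returns a list of dicts, best first, with "p" (0 to 1); they miss things now and then, are a little off and sometimes report something else, mostly with a low value. They report only what shows in the picture. A call takes as long as a camera call. They do not tell look-alikes from the thing itself.
- r.spot_in(picture, label): "xyz" ([x, y, z] in m, in world coordinates, good to about 4 mm: the middle of the surface that is visible of it).
- r.spot_point(picture, label): "xyz" ([x, y, z] in m, in world coordinates, good to about 4 mm: a listed point, or the origin of a listed thing).
The state is a dict: "clock": time; "q": joint angles; "qd": joint speeds; "joint_torque": joint torques, N m; "tool_pos": TCP position; "eef_rot": TCP orientation; "contact_force": force on the tool from outside, world axes, zero at the start; "moment": the same for the moment, N m; "opening": opening from 0.0 (shut) to 1.0 (fully open).
Only numpy, scipy, OpenCV 4.12 (cv2) and the standard library are available. Lean on these libraries where they do the work, as an engineer would, in place of code of your own. Each camera call takes 0.05 s, during which the arm holds its last target.

### The job

Put the capped sample tube that stands on the desk away in the slanted rack: four of the five cells already hold a tube, but dust flaps hide which, so feel gently through the flaps for the empty one. Let the tube slide in cap up until it is fully home and the flaps have closed over it, never ram it against the rack or a stored tube, and leave the steel cup and the sample tin where they stand.

Things in the scene. Friction and masses are not known exactly. Their poses are not given: they have to be found in the camera images.
- rack: slanted rack, fixed, light wood between brown cheeks, 270 mm wide (y), 150 deep (x), 150 high. Origin: centre of its underside; x to its back, y along the row of five cells (46 mm apart), z up. Cells are shafts 40 (y) by 42 mm, 116 deep, leaning 35 degrees: from the mouth down and back along (0.573, 0, -0.820) in the rack's frame; the deck with the mouths faces up and towards the robot
- tube_new: the capped sample tube to be put away, a cylinder 32 mm in diameter and 92 mm long, about 0.1 kg, standing upright on the desk: aluminium with a paper label and a blue band, foot bevelled 3 mm, ribbed black cap on the upper 24 mm. Origin: centre of its foot; z runs along its axis to the cap.
- cup_steel: small steel cup, 65 mm in diameter, 48 mm high, standing loose on the desk; origin at the centre of its foot. A bystander.
- sample_tin: round grey sample tin with lid, 62 mm in diameter, 54 mm high, standing loose on the desk; origin at the centre of its foot. A bystander.
- mouth1 (a point): centre of the mouth of cell 1, at deck height (cells count from -y to +y of the rack). In four of the five cells a tube like tube_new stands with its cap 24 mm below the deck, just under the opened flaps; one cell, anywhere in the row, is empty
- floor1 (a point): centre of the floor of cell 1, 116 mm down the leaning shaft from mouth1. A tube let go part-way (50 mm or more) into an empty cell slides down to the floor by its own weight, its cap then 24 mm below the deck
- flap1_front (a joint): front dust flap of cell 1, 20 mm long, hinged at the front edge of the mouth: 0 rad shut, up to 1.5 pushed in. The two flaps of a cell meet in the middle, cover the whole mouth, swing inward only, and are shut by weak springs (under 0.5 N opens them); they close by themselves once a tube has passed
- flap1_back (a joint): back dust flap of cell 1, 20 mm long, hinged at the back edge of the mouth: 0 rad shut, up to 1.5 pushed in
- mouth2 (a point): centre of the mouth of cell 2, at deck height (cells count from -y to +y of the rack)
- floor2 (a point): centre of the floor of cell 2, 116 mm down the leaning shaft from mouth2
- flap2_front (a joint): front dust flap of cell 2, 20 mm long, hinged at the front edge of the mouth: 0 rad shut, up to 1.5 pushed in
- flap2_back (a joint): back dust flap of cell 2, 20 mm long, hinged at the back edge of the mouth: 0 rad shut, up to 1.5 pushed in
- mouth3 (a point): centre of the mouth of cell 3, at deck height (cells count from -y to +y of the rack)
- floor3 (a point): centre of the floor of cell 3, 116 mm down the leaning shaft from mouth3
- flap3_front (a joint): front dust flap of cell 3, 20 mm long, hinged at the front edge of the mouth: 0 rad shut, up to 1.5 pushed in
- flap3_back (a joint): back dust flap of cell 3, 20 mm long, hinged at the back edge of the mouth: 0 rad shut, up to 1.5 pushed in
- mouth4 (a point): centre of the mouth of cell 4, at deck height (cells count from -y to +y of the rack)
- floor4 (a point): centre of the floor of cell 4, 116 mm down the leaning shaft from mouth4
- flap4_front (a joint): front dust flap of cell 4, 20 mm long, hinged at the front edge of the mouth: 0 rad shut, up to 1.5 pushed in
- flap4_back (a joint): back dust flap of cell 4, 20 mm long, hinged at the back edge of the mouth: 0 rad shut, up to 1.5 pushed in
- mouth5 (a point): centre of the mouth of cell 5, at deck height (cells count from -y to +y of the rack)
- floor5 (a point): centre of the floor of cell 5, 116 mm down the leaning shaft from mouth5
- flap5_front (a joint): front dust flap of cell 5, 20 mm long, hinged at the front edge of the mouth: 0 rad shut, up to 1.5 pushed in
- flap5_back (a joint): back dust flap of cell 5, 20 mm long, hinged at the back edge of the mouth: 0 rad shut, up to 1.5 pushed in
Mind the look-alikes: they are no part of the job. Leave any turquoise look-alike of the tube_new alone.

How it is judged:
At the end, for the whole second after the job is handed in: the tube rests at the bottom of a cell, foot down, its foot within 10 mm of the centre of that cell's floor, both flaps of that cell shut to within 0.15 rad, the tube released and still (((distance between tube_new and floor1 below 0.01 m and value of joint each of flap1_front, flap1_back below 0.15 rad) or (distance between tube_new and floor2 below 0.01 m and value of joint each of flap2_front, flap2_back below 0.15 rad) or (distance between tube_new and floor3 below 0.01 m and value of joint each of flap3_front, flap3_back below 0.15 rad) or (distance between tube_new and floor4 below 0.01 m and value of joint each of flap4_front, flap4_back below 0.15 rad) or (distance between tube_new and floor5 below 0.01 m and value of joint each of flap5_front, flap5_back below 0.15 rad)) and linear speed of tube_new below 0.02 m/s); the robot touches nothing.
It fails at once if the rack, or a tube stored in it, is pushed with more than 60 N (contact force between rack and anything else above 60 N).
It fails at once if the steel cup or the sample tin is shifted by more than 25 mm (distance of any of cup_steel, sample_tin from where it was at the start of the episode above 0.025 m).
It also fails if it takes over 58 s, if anything falls off the work surface, if the arm or the gripper's body presses on something with over 40 N, if the wrist force passes 120 N, or if a joint passes its speed limit or range.

## Working session

There is one attempt and no reset: what is moved stays moved. The work goes in short steps, Python scripts to look and compute and a tool call to move; the robot and the scene stay as the last step left them, time stands still between calls to the robot, and variables do not carry over. Pictures are saved under pics/ and viewed, and the job is handed in when it is done.

Besides the shell and the picture viewer there is one more tool, called as name([rows], argument=value, ...), one row to a line, values as JSON. carry_out: Moves the arm, as the interface text tells. Its arguments: {"type":"object","properties":{"commands":{"type":"array","items":{"type":"array","items":{"type":"number"}}},"fingers":{"type":"number"},"grip_force":{"type":"number"}},"required":["commands"]}

```bash
mkdir -p pics; ls; cat > look.py <<'E'
import cv2,sys
from plant import r
def shot(cam,name):
    p=r.snapshot(cam); cv2.imwrite('pics/%s.png'%name,p['img']); return p
E
python3 - <<'E'
from look import *
import numpy as np
np.set_printoptions(precision=4,suppress=True)
s=r.get_state(); print(s)
for cam in ['scene','top']:
    p=shot(cam,cam+'0'); print(cam,p['shot'],p['k1'],p['intrinsics'].tolist() if hasattr(p['intrinsics'],'tolist') else p['intrinsics']); print(np.array(p['extrinsics']))
    for l in ['rack','tube_new','cup_steel','sample_tin','mouth1','mouth5','mouth3']:
        try: print(l,[(np.round(d['xyz'],3).tolist(),round(d['p'],2)) for d in r.spot_point(p,l)][:4])
        except Exception as e: print(l,e)
E
```

```text
pics
{'clock': 0.0, 'q': array([ 1.2568,  0.69  , -0.1945,  1.5663,  0.1573,  0.9025, -0.2151]), 'qd': array([-0.0008, -0.0009, -0.0002,  0.0007, -0.0006,  0.0013,  0.0002]), 'joint_torque': array([  0.0003, -52.7555,  -1.2671, -15.3427,  -0.0527,   0.0065,
         0.0002]), 'tool_pos': array([ 0.2127, -0.587 ,  0.2379]), 'eef_rot': array([ 0.9849,  0.173 , -0.0002, -0.0009]), 'contact_force': array([ 0.0867, -0.1064,  0.0888]), 'moment': array([-0.0515, -0.024 , -0.0156]), 'opening': 0.9983057115539072}
scene 1 0.012563201200502085 [[495.26802128064656, 0.0, 273.9769229251612], [0.0, 495.26802128064656, 205.22272726610075], [0.0, 0.0, 1.0]]
[[-0.8275 -0.4367  0.3529  0.0953]
 [-0.5614  0.6297 -0.537   0.6445]
 [ 0.0123 -0.6425 -0.7662  1.1   ]
 [ 0.      0.      0.      1.    ]]
rack [([0.574, 0.058, -0.0], 0.73)]
tube_new [([0.383, -0.228, -0.003], 0.87), ([0.406, -0.346, -0.004], 0.86), ([0.464, -0.268, 0.001], 0.56)]
cup_steel [([0.586, -0.155, -0.001], 0.8)]
sample_tin [([0.606, -0.26, -0.002], 0.66)]
mouth1 [([0.558, -0.036, 0.138], 0.97), ([0.532, 0.095, 0.13], 0.94), ([0.539
[... 604 characters left out ...]
9, 0.053, -0.001], 0.89), ([0.596, 0.109, 0.04], 0.51)]
tube_new [([0.409, -0.346, 0.002], 0.73), ([0.462, -0.265, 0.0], 0.69), ([0.38, -0.231, 0.002], 0.48), ([0.56, -0.038, 0.13], 0.46)]
cup_steel [([0.585, -0.155, -0.0], 0.92), ([0.604, 0.064, 0.038], 0.56)]
sample_tin [([0.609, -0.256, -0.0], 0.58)]
mouth1 [([0.554, 0.007, 0.139], 0.85), ([0.564, -0.037, 0.129], 0.78), ([0.531, 0.094, 0.132], 0.6), ([0.519, 0.138, 0.133], 0.59)]
mouth5 [([0.554, 0.007, 0.139], 0.85), ([0.564, -0.037, 0.129], 0.78), ([0.531, 0.094, 0.132], 0.6), ([0.519, 0.138, 0.133], 0.59)]
mouth3 [([0.554, 0.007, 0.139], 0.85), ([0.564, -0.037, 0.129], 0.78), ([0.531, 0.094, 0.132], 0.6), ([0.519, 0.138, 0.133], 0.59)]
```

View pics/scene0.png

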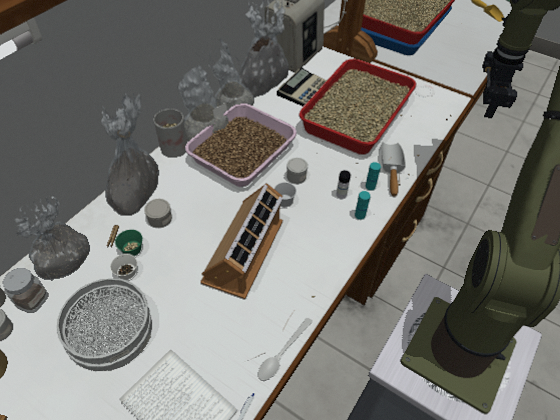

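View pics/top0.png

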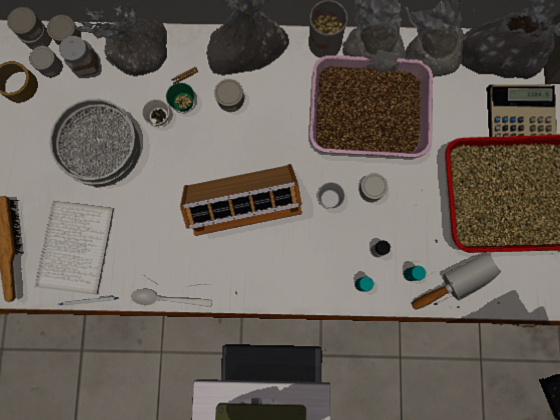

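```bash
cat >> look.py <<'E'
import numpy as np
def proj(p,X):
    T=np.array(p['extrinsics']);K=np.array(p['intrinsics'])
    c=(np.asarray(X,float)-T[:3,3])@T[:3,:3]; u=c[...,:2]/c[...,2:]
    u=u*(1+p['k1']*(u**2).sum(-1,keepdims=True)); return u*[K[0,0],K[1,1]]+K[:2,2]
def ray(p,uv):
    T=np.array(p['extrinsics']);K=np.array(p['intrinsics'])
    d=(np.asarray(uv,float)-K[:2,2])/[K[0,0],K[1,1]]; u=d.copy()
    for _ in range(10): u=d/(1+p['k1']*(u**2).sum())
    return T[:3,3],T[:3,:3]@np.array([u[0],u[1],1])
def atz(p,uv,z):
    o,d=ray(p,uv); return o+d*(z-o[2])/d[2]
E
python3 - <<'E'
from look import *
a=shot('scene','s1');b=shot('top','t1')
for X in [[.463,-.267,0],[.463,-.267,.092]]: print(proj(a,X),proj(b,X))
print('cup/tin',proj(b,[.586,-.155,0]),proj(b,[.607,-.258,0]))
for l in ['mouth1','floor1','flap1_front','rack']:
  for p in (a,b): print(l,[(np.round(d['xyz'],3).tolist(),round(d['p'],2)) for d in r.spot_point(p,l)])
A=cv2.resize(a['img'][140:300,190:400],None,fx=3.5,fy=3.5,interpolation=cv2.INTER_CUBIC)[:600,:800];cv2.imwrite('pics/ca.png',A)
B=cv2.resize(b['img'][150:300,170:430],None,fx=3,fy=3,interpolation=cv2.INTER_CUBIC);cv2.imwrite('pics/cb.png',B)
E
```

```text
[339.66951551 195.78498029] [375.68028529 249.3268358 ]
[343.40348843 174.26474155] [382.52889502 245.64663381]
cup/tin [329.76203052 198.54502552] [371.54335432 191.02735598]
mouth1 [([0.553, 0.001, 0.132], 0.88), ([0.541, 0.051, 0.134], 0.84), ([0.518, 0.135, 0.132], 0.62), ([0.561, -0.034, 0.134], 0.59), ([0.532, 0.092, 0.13], 0.56)]
mouth1 [([0.537, 0.052, 0.13], 0.86), ([0.553, 0.005, 0.138], 0.74), ([0.53, 0.094, 0.131], 0.69), ([0.521, 0.139, 0.134], 0.61), ([0.561, -0.038, 0.129], 0.59)]
floor1 [([0.61, 0.065, 0.034], 0.96), ([0.596, 0.108, 0.037], 0.9), ([0.63, -0.021, 0.039], 0.8), ([0.587, 0.154, 0.038], 0.57), ([0.618, 0.02, 0.036], 0.56), ([0.577, 0.055, -0.001], 0.18)]
floor1 [([0.629, -0.028, 0.038], 0.95), ([0.607, 0.062, 0.039], 0.9), ([0.587, 0.151, 0.038], 0.87), ([0.613, 0.018, 0.035], 0.7), ([0.579, 0.053, -0.0], 0.7), ([0.593, 0.109, 0.04], 0.57), ([0.611, -0.257, 0.001], 0.19)]Traceback (most recent call last):
  File "<stdin>", line 6, in <module>
ValueError: it knows: cup_steel, floor, mouth, rack, sample_tin, tube_new
```

```bash
python3 - <<'E'
from look import *
a=cv2.imread('pics/s1.png');b=cv2.imread('pics/t1.png')
A=cv2.resize(a[140:300,190:400],None,fx=3.5,fy=3.5,interpolation=cv2.INTER_CUBIC);cv2.imwrite('pics/ca.png',A)
B=cv2.resize(b[150:300,170:430],None,fx=3,fy=3,interpolation=cv2.INTER_CUBIC);cv2.imwrite('pics/cb.png',B)
# fit rack
m=np.array([[.558,-.036,.134],[.553,.004,.136],[.539,.051,.132],[.531,.094,.131],[.520,.137,.133]])
f=np.array([[.629,-.025,.038],[.615,.019,.036],[.608,.063,.037],[.595,.108,.038],[.587,.152,.038]])
from scipy.optimize import least_squares
def model(v):
    x,y,th,mx,mz=v
    c,s=np.cos(th),np.sin(th);R=np.array([[c,-s],[s,c]])
    yy=(np.arange(5)-2)*.046
    M=np.c_[np.c_[np.full(5,mx),yy]@R.T+[x,y],np.full(5,mz)]
    F=np.c_[np.c_[np.full(5,mx+.116*.573),yy]@R.T+[x,y],np.full(5,mz-.116*.82)]
    return M,F
def res(v):
    M,F=model(v); return np.r_[(M-m).ravel(),(F-f).ravel(),(v[:2]-[.577,.055])]
s=least_squares(res,[.577,.055,.2,-.03,.13]);print(s.x,np.degrees(s.x[2]),np.abs(s.fun).max())
M,F=model(s.x);print(M.round(4));print(F.round(4))
E
```

```text
[ 0.57651958  0.05714929  0.21991123 -0.03627887  0.13286   ] 12.599985136776041 0.004549040191363617
[[ 0.5612 -0.0405  0.1329]
 [ 0.5511  0.0043  0.1329]
 [ 0.5411  0.0492  0.1329]
 [ 0.5311  0.0941  0.1329]
 [ 0.521   0.139   0.1329]]
[[ 0.6261 -0.026   0.0377]
 [ 0.616   0.0188  0.0377]
 [ 0.606   0.0637  0.0377]
 [ 0.5959  0.1086  0.0377]
 [ 0.5859  0.1535  0.0377]]
```

View pics/ca.png

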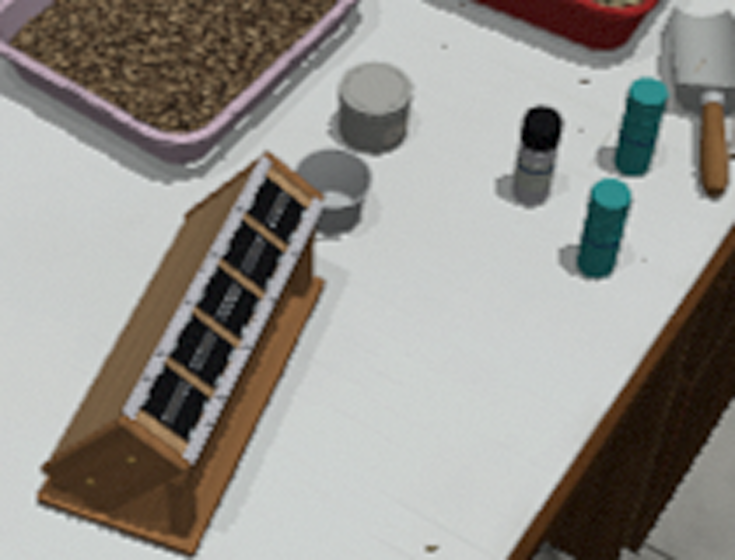

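View pics/cb.png

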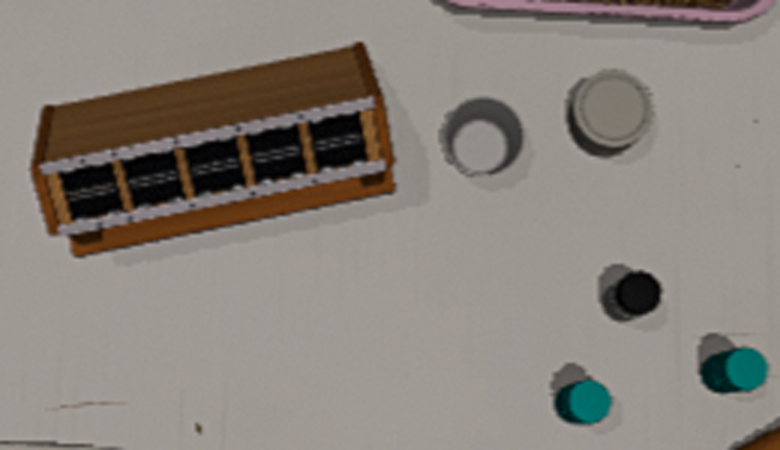

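```bash
cat >> look.py <<'E'
from scipy.spatial.transform import Rotation as Ro
np.set_printoptions(precision=4,suppress=True)
YAW=np.radians(12.6)
def Rdown(yaw,tilt=0):
    # tool x at yaw, z down, then tilt (deg) about tool y
    x=np.array([np.cos(yaw),np.sin(yaw),0]);z=np.array([0,0,-1.]);y=np.cross(z,x)
    return Ro.from_matrix(np.c_[x,y,z])*Ro.from_euler('y',tilt,degrees=True)
def cmd(P,R,P0=None,R0=None):
    s=r.get_state()
    P0=s['tool_pos'] if P0 is None else np.array(P0); R0=Ro.from_quat(s['eef_rot']) if R0 is None else R0
    d=R0.inv().apply(np.array(P)-P0); w=(R0.inv()*R).as_rotvec(degrees=True)
    return np.r_[d,w]
def st():
    s=r.get_state(); R=Ro.from_quat(s['eef_rot']).as_matrix()
    print('t',round(s['clock'],2),'pos',s['tool_pos'],'F',s['contact_force'],'open',round(s['opening'],3)); print('zaxis',R[:,2],'xyaw',np.degrees(np.arctan2(R[1,0],R[0,0])))
    return s
E
python3 - <<'E'
from look import *
p=r.snapshot('wrist');print(np.array(p['tool_from_camera']),p['intrinsics'])
print(cmd([.43,-.27,.25],Rdown(YAW)), cmd([.463,-.267,.2],Rdown(YAW)))
a=r.snapshot('top'); print(atz(a,[383,248],.092), atz(a,[381.5,247.5],.092))
E
```

```text
[[-0.0001 -0.9612 -0.2759  0.0713]
 [ 1.     -0.0001 -0.0003 -0.0005]
 [ 0.0002 -0.2759  0.9612 -0.1468]
 [ 0.      0.      0.      1.    ]] [[354.5417   0.     276.3271]
 [  0.     354.5417 210.2074]
 [  0.       0.       1.    ]]
[ 0.3122 -0.2246 -0.0113  0.0034 -0.0009  7.3299] [ 0.3442 -0.2162  0.0387  0.0034 -0.0009  7.3299]
[ 0.4577 -0.268   0.092 ] [ 0.4588 -0.2647  0.092 ]
```

carry_out([
  [0.05, -0.035, -0.02, 0, 0, 3],
  [0.1, -0.07, -0.04, 0, 0, 7.3],
  [0.15, -0.1, -0.04, 0, 0, 7.3],
  [0.2, -0.135, -0.03, 0, 0, 7.3],
  [0.25, -0.165, -0.02, 0, 0, 7.3],
  [0.3, -0.19, -0.01, 0, 0, 7.3],
  [0.34, -0.215, 0.01, 0, 0, 7.3],
  [0.34, -0.216, 0.01, 0, 0, 7.3],
  [0.34, -0.216, 0.01, 0, 0, 7.3],
  [0.34, -0.216, 0.01, 0, 0, 7.3],
], fingers=0, grip_force=20)

```text
clock: 2.2
tool_pos: [0.4605, -0.2661, 0.2283]
eef_rot: [0.994, 0.113, 0.0, -0.001]
contact_force: [-0.0, 0.3, 0.6]
opening: 1.005
```

```bash
cat >> look.py <<'E'
def wrist(name):
    s=r.get_state(); p=shot('wrist',name)
    T=np.eye(4);T[:3,:3]=Ro.from_quat(s['eef_rot']).as_matrix();T[:3,3]=s['tool_pos']
    p['extrinsics']=T@np.array(p['tool_from_camera']); return p
E
python3 - <<'E'
from look import *
st(); p=wrist('w1')
for X in [[.46,-.267,.092]]: print(proj(p,X))
try: print([(np.round(d['xyz'],4).tolist(),round(d['p'],2)) for d in r.spot_point(p,'tube_new')])
except Exception as e: print(e)
E
```

```text
t 2.2 pos [ 0.4605 -0.2661  0.2283] F [-0.0183  0.3083  0.5933] open 1.005
zaxis [-0.0001  0.0014 -1.    ] xyaw 12.942890174216322
[278.2324 199.3313]
[([0.3773, -0.2336, 0.0018], 0.75), ([0.4583, -0.2731, -0.0037], 0.68), ([0.4025, -0.3505, 0.0002], 0.58)]
```

View pics/w1.png

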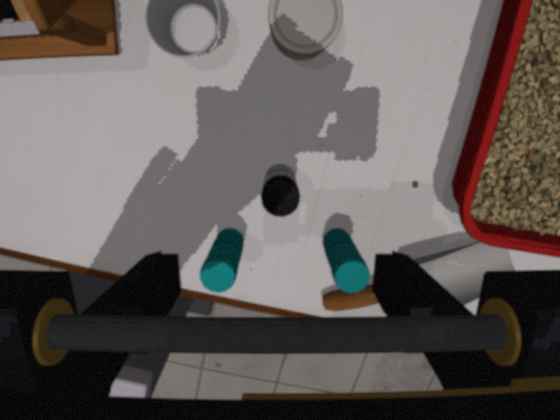

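```bash
python3 - <<'E'
from look import *
img=cv2.imread('pics/w1.png');c=img[150:240,240:325]
cv2.imwrite('pics/w1c.png',cv2.resize(c,None,fx=7,fy=7,interpolation=cv2.INTER_CUBIC)[:600])
g=c.max(2);m=(g<45).astype(np.uint8)
n,l,s,cen=cv2.connectedComponentsWithStats(m)
for i in range(1,n):
    if s[i][4]>100: print(s[i]+[240,150,0,0,0],cen[i]+[240,150])
p=wrist('w1b')
for uv in [(281,196.5),(281,194),(280,196)]: print(atz(p,uv,.092))
s=st();R=Ro.from_quat(s['eef_rot']);print(proj(p,s['tool_pos']))
# expected outline of cap top circle at (x,y)
for c in ([.46,-.268],):
    th=np.linspace(0,2*np.pi,9)[:-1]
    print(proj(p,np.c_[c[0]+.016*np.cos(th),c[1]+.016*np.sin(th),np.full(8,.092)]).round(1))
E
```

```text
[ 262  175   37   40 1162] [279.8554 194.8115]
[ 0.4602 -0.2733  0.092 ]
[ 0.4623 -0.2728  0.092 ]
[ 0.4604 -0.2724  0.092 ]
t 2.35 pos [ 0.4578 -0.271   0.2291] F [ 0.0528  0.8468 -0.7077] open 1.0
zaxis [-0.0005 -0.0018 -1.    ] xyaw 12.433806408438308
[278.8222 272.8749]
[[278.9 176.7]
 [264.1 179.2]
 [255.6 191.3]
 [258.4 205.4]
 [270.5 213.6]
 [285.  211.1]
 [293.6 199.5]
 [291.2 185.1]]
```

View pics/w1c.png

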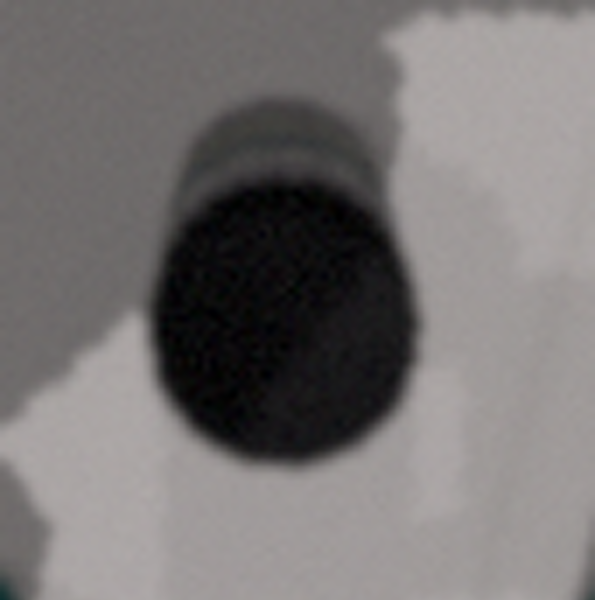

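```bash
python3 - <<'E'
from look import *
for i in range(8):
    s=r.get_state(); R=Ro.from_quat(s['eef_rot']); 
    p=wrist('tmp'); c=p['img'][150:240,240:325].max(2)<45
    n,l,ss,cen=cv2.connectedComponentsWithStats(c.astype(np.uint8)); k=1+np.argmax(ss[1:,4]); b=ss[k]
    uv=np.array([240+b[0]+(b[2]-1)/2,150+b[1]+b[3]-1-18.5])
    X=atz(p,uv,.092)
    print(s['clock'],s['tool_pos'],R.as_matrix()[:,2][:2],s['q'],uv,X[:2],(R.inv().apply(X-s['tool_pos'])),s['contact_force'])
E
```

```text
2.35 [ 0.4578 -0.271   0.2291] [-0.0005 -0.0018] [ 0.5286  0.5788 -0.1313  1.8596  0.1129  0.71   -1.0211] [274.  191.5] [ 0.4627 -0.2675] [ 0.0057 -0.0025  0.1371] [ 0.0528  0.8468 -0.7077]
2.4 [ 0.4577 -0.2711  0.2292] [-0.0003 -0.0017] [ 0.5291  0.5787 -0.1314  1.8597  0.1128  0.7099 -1.0212] [274.  190.5] [ 0.4635 -0.2675] [ 0.0065 -0.0025  0.1371] [-0.5996 -0.4261  0.3458]
2.45 [ 0.4578 -0.271   0.2292] [-0.0001 -0.0015] [ 0.5292  0.5787 -0.1318  1.8597  0.1127  0.7098 -1.0213] [274.  191.5] [ 0.4628 -0.2675] [ 0.0057 -0.0025  0.1372] [ 0.167  -0.6793  0.4659]
2.5 [ 0.458  -0.2707  0.2291] [ 0.0001 -0.0012] [ 0.529   0.5787 -0.1322  1.8597  0.1125  0.7097 -1.0214] [274.5 191.5] [ 0.4631 -0.2676] [ 0.0057 -0.0021  0.1371] [-0.7722  0.2062 -0.9873]
2.55 [ 0.4581 -0.2703  0.2291] [ 0.0001 -0.0009] [ 0.5287  0.5788 -0.1326  1.8597  0.1125  0.7097 -1.0215] [275.  191.5] [ 0.4634 -0.2676] [ 0.0057 -0.0017  0.1371] [-0.9146  0.5673 -0.0287]
2.6 [ 0.4584 -0.2699  0.229 ] [ 0.0002 -0.0007] [ 0.5282  0.5789 -0.133   1.8597  0.1124  0.7097 -1.0216] [275.5 192.5] [ 0.4629 -0.2678] [ 0.0049 -0.0013  0.137 ] [0.9463 0.1962 0.1429]
2.65 [ 0.4585 -0.2696  0.229 ] [ 0.0002 -0.0005] [ 0.5278  0.579  -0.1333  1.8597  0.1124  0.7096 -1.0216] [276.  192.5] [ 0.4632 -0.2678] [ 0.0049 -0.0009  0.137 ] [0.6314 0.0946 0.5252]
2.7 [ 0.4587 -0.2694  0.2289] [ 0.0002 -0.0004] [ 0.5275  0.5791 -0.1335  1.8597  0.1125  0.7096 -1.0217] [276.  192.5] [ 0.4633 -0.2675] [ 0.0049 -0.0009  0.1369] [ 0.4153 -0.1428  0.3281]
```

carry_out([
  [0.002, -0.001, 0.015, 0, 0, 0],
  [0.004, -0.001, 0.04, 0, 0, 0],
  [0.005, -0.001, 0.07, 0, 0, 0],
  [0.005, -0.001, 0.1, 0, 0, 0],
  [0.005, -0.001, 0.125, 0, 0, 0],
  [0.005, -0.001, 0.145, 0, 0, 0],
  [0.005, -0.001, 0.158, 0, 0, 0],
  [0.005, -0.001, 0.164, 0, 0, 0],
  [0.005, -0.001, 0.166, 0, 0, 0],
  [0.005, -0.001, 0.166, 0, 0, 0],
  [0.005, -0.001, 0.166, 0, 0, 0],
])

```text
clock: 3.85
tool_pos: [0.4642, -0.2669, 0.0635]
eef_rot: [0.994, 0.11, 0.001, 0.0]
contact_force: [-0.5, -0.8, 0.3]
opening: 1.0
```

```bash
python3 - <<'E'
from look import *
p=wrist('w2');s=st();print(proj(p,[.463,-.2676,.092]))
R=Ro.from_quat(s['eef_rot']);print(R.inv().apply(np.array([.4631,-.2676,.092])-s['tool_pos']))
E
```

```text
t 3.9 pos [ 0.4642 -0.2669  0.0635] F [-0.1355 -0.4568  0.0128] open 1.001
zaxis [ 0.0015 -0.0007 -1.    ] xyaw 12.620448137422745
[278.8746 307.9665]
[-0.0012  0.0005 -0.0285]
```

View pics/w2.png

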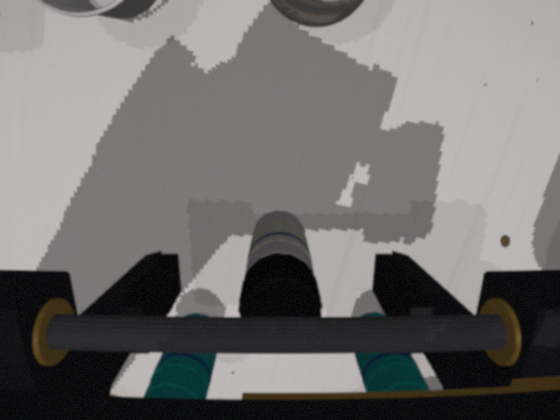

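The tube (cap at ~(280,285)) sits centred between the fingers; both turquoise ones are clear of them. Close.

carry_out([
  [0, 0, 0, 0, 0, 0],
  [0, 0, 0, 0, 0, 0],
  [0, 0, 0, 0, 0, 0],
  [0, 0, 0, 0, 0, 0],
  [0, 0, 0, 0, 0, 0],
  [0, 0, 0, 0, 0, 0],
  [0, 0, 0, 0, 0, 0],
  [0, 0, 0, 0, 0, 0],
], fingers=255, grip_force=25)

```text
clock: 4.7
tool_pos: [0.4638, -0.2667, 0.0627]
eef_rot: [0.994, 0.11, 0.0, 0.0]
contact_force: [-0.8, -0.2, 0.1]
opening: 0.353
```

```bash
python3 - <<'E'
from look import *
st()
E
```

```text
t 4.7 pos [ 0.4638 -0.2667  0.0627] F [-0.7761 -0.2031  0.1131] open 0.353
zaxis [ 0.0002 -0.0003 -1.    ] xyaw 12.626285923815274
```

```bash
python3 - <<'E'
from look import *
print(cmd([.464,-.2665,.2],Rdown(YAW)));print(cmd([.48,-.058,.26],Rdown(YAW,35)))
E
```

```text
[ 0.0003 -0.0001 -0.1373  0.0169 -0.009   0.0263]
[ 0.0615 -0.2001 -0.1973  0.0083 34.991   0.0306]
```

carry_out([
  [0, 0, -0.015, 0, 0, 0],
  [0, 0, -0.045, 0, 0, 0],
  [0, 0, -0.085, 0, 0, 0],
  [0, 0, -0.125, 0, 0, 0],
  [0.01, -0.02, -0.16, 0, 6, 0],
  [0.02, -0.05, -0.18, 0, 13, 0],
  [0.035, -0.09, -0.195, 0, 20, 0],
  [0.045, -0.13, -0.197, 0, 27, 0],
  [0.055, -0.165, -0.197, 0, 32, 0],
  [0.06, -0.185, -0.197, 0, 34, 0],
  [0.062, -0.196, -0.197, 0, 35, 0],
  [0.062, -0.2, -0.197, 0, 35, 0],
])

```text
clock: 5.9
tool_pos: [0.4907, -0.075, 0.3005]
eef_rot: [0.956, 0.11, 0.269, -0.042]
contact_force: [0.3, -0.0, -1.3]
opening: 0.353
```

carry_out([
  [0, 0, 0, 0, 0, 0],
  [0, 0, 0, 0, 0, 0],
  [0, 0, 0, 0, 0, 0],
  [0, 0, 0, 0, 0, 0],
])

```text
clock: 6.3
tool_pos: [0.4908, -0.0758, 0.2998]
eef_rot: [0.956, 0.111, 0.269, -0.042]
contact_force: [0.7, -0.4, -0.8]
opening: 0.356
```

```bash
python3 - <<'E'
from look import *
s=st(); p=wrist('w3')
for l in ['mouth1','rack','floor1','tube_new']:
    print(l,[(np.round(d['xyz'],4).tolist(),round(d['p'],2)) for d in r.spot_point(p,l)])
p=shot('scene','s3')
for l in ['mouth1','rack','tube_new']:
    print(l,[(np.round(d['xyz'],4).tolist(),round(d['p'],2)) for d in r.spot_point(p,l)])
E
```

```text
t 6.3 pos [ 0.4908 -0.0758  0.2998] F [ 0.6612 -0.3871 -0.8203] open 0.356
zaxis [ 0.5042  0.1399 -0.8522] xyaw 12.817374193702927
mouth1 [([0.5241, 0.1401, 0.1299], 0.67), ([0.5343, 0.0924, 0.1374], 0.66), ([0.5503, 0.0034, 0.1355], 0.59), ([0.5603, -0.0398, 0.1326], 0.56), ([0.5425, 0.0494, 0.1342], 0.55)]
rack [([0.5763, 0.0582, 0.0021], 0.91)]
floor1 []
tube_new [([0.5197, -0.0726, 0.2396], 0.81)]
mouth1 [([0.5379, 0.0491, 0.1338], 0.83), ([0.5579, -0.0342, 0.1297], 0.82), ([0.5304, 0.0941, 0.1333], 0.77), ([0.5486, 0.0023, 0.1335], 0.64), ([0.5211, 0.1349, 0.1305], 0.56)]
rack [([0.5766, 0.0571, 0.0013], 0.56), ([0.606, 0.064, 0.0367], 0.46), ([0.5413, 0.0497, 0.1326], 0.18)]
tube_new [([0.5271, -0.0668, 0.2466], 0.67), ([0.3808, -0.23, -0.0034], 0.61), ([0.406, -0.3465, -0.0022], 0.55)]
```

View pics/w3.png

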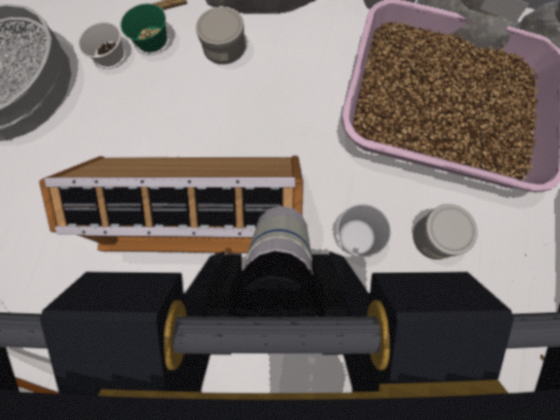

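View pics/s3.png

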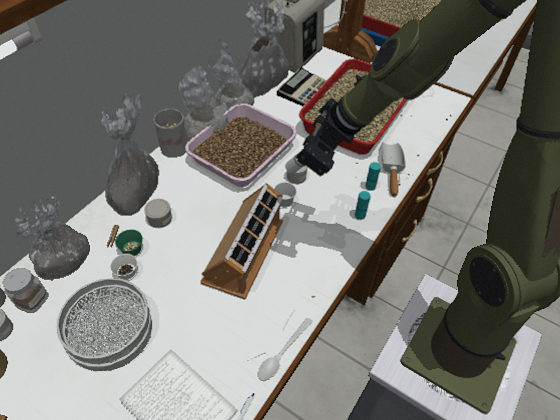

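```bash
cat > fit.py <<'E'
from look import *
from scipy.ndimage import map_coordinates
from scipy.optimize import minimize
a=r.snapshot('scene');b=r.snapshot('top');w=wrist('w4')
a['img']=cv2.imread('pics/s1.png');b['img']=cv2.imread('pics/t1.png')
views=[(a,[0,1,2,3,4]),(b,[0,1,2,3,4]),(w,[1,2,3,4])]
AX=np.array([.573,0,-.82]);DX=np.array([.82,0,.573]);DY=np.array([0,1.,0])
def pts(off):
    hx,hy=.021+off,.020+off;t=np.linspace(-.9,.9,25)
    e=np.r_[np.c_[t*hx,np.full(25,hy)],np.c_[t*hx,np.full(25,-hy)],np.c_[np.full(25,hx),t*hy],np.c_[np.full(25,-hx),t*hy]]
    return e
IN,OUT=pts(-.002),pts(.002)
def M(v):
    x,y,th,mx,mz=v;R=Ro.from_euler('z',th).as_matrix()
    return np.array([R@[mx,(i-2)*.046,mz]+[x,y,0] for i in range(5)]),R
def cost(v,vs=views):
    m,R=M(np.r_[v[0],v[1],v[2],0,v[3]]);c=0
    for p,cells in vs:
        g=cv2.GaussianBlur(p['img'].max(2).astype(float),(0,0),.7)
        for i in cells:
            q=[]
            for e in (IN,OUT):
                X=m[i]+(e[:,:1]*DX+e[:,1:]*DY)@R.T
                uv=proj(p,X);q.append(map_coordinates(g,[uv[:,1],uv[:,0]],order=1))
            c+=(np.minimum(q[0],150)-np.minimum(q[1],150)).mean()/len(cells)
    return c
if __name__=='__main__':
    v0=np.array([.5411,.0492,.2199,.1329])
    for vs in (views,[views[0]],[views[1]],[views[2]]):
        best=min((minimize(cost,v0+d,args=(vs,),method='Nelder-Mead',options=dict(initial_simplex=v0+d+np.vstack([np.zeros(4),np.diag([.004,.004,.03,.004])]),xatol=1e-5,fatol=1e-3)) for d in np.array([[0,0,0,0],[.003,0,0,0],[-.003,.003,0,0],[0,-.003,0,.003]])),key=lambda s:s.fun)
        print(best.x,np.degrees(best.x[2]),best.fun)
    np.save('rack.npy',best.x)
E
python3 fit.py
```

```text
[0.5421 0.049  0.2225 0.1326] 12.750760216301313 -215.00941801762573
[0.548  0.0408 0.2211 0.1201] 12.668136734795215 -66.52158454074117
[0.5426 0.0499 0.226  0.1271] 12.946554747404214 -66.76537446935161
[0.5439 0.0513 0.2272 0.1286] 13.016458754097444 -90.89662803502188
```

```bash
cat >> look.py <<'E'
V=[.5421,.049,.2225,.1326]
RR=Ro.from_euler('z',V[2]).as_matrix()
Aw=RR@np.array([.5736,0,-.8192])
MM=np.array([RR@[0,(i-2)*.046,0]+[V[0],V[1],V[3]] for i in range(5)])
def tcp(cell,depth):  # foot depth below deck; foot is 63 mm ahead of tcp
    return MM[cell-1]+Aw*(depth-.063)
RT=Rdown(V[2],35)
def depth(cell):
    s=r.get_state();R=Ro.from_quat(s['eef_rot'])
    foot=s['tool_pos']+R.apply([-.001,0,.063]); d=RT.inv().apply(foot-MM[cell-1]); return d
E
python3 - <<'E'
from fit import *
im=w['img'].copy();im2=a['img'].copy()
m=MM
for k,i in ((w,im),(a,im2)):
  for c in m:
    for e in [(-.021,-.02),(-.021,.02),(.021,.02),(.021,-.02)]:
        uv=proj(k,c+(e[0]*DX+e[1]*DY)@RR.T);cv2.circle(i,tuple(int(round(t*8)) for t in uv),8,(0,0,255),-1,shift=3)
cv2.imwrite('pics/ov.png',np.hstack([cv2.resize(im[140:270,30:320],None,fx=2,fy=2,interpolation=cv2.INTER_CUBIC)[:260,:400*2],cv2.resize(im2[170:300,190:300],None,fx=2,fy=2,interpolation=cv2.INTER_CUBIC)]))
st();print(tcp(1,-.03));print(cmd(tcp(1,-.03),RT))
E
```

```text
t 7.05 pos [ 0.4911 -0.0748  0.3005] F [ 0.2855  0.3863 -1.2208] open 0.352
zaxis [ 0.505   0.1408 -0.8515] xyaw 12.861360543087594
[ 0.5104 -0.0525  0.2088]
[-0.0278 -0.0152  0.091  -1.4834  3.4096  0.0522]
```

View pics/ov.png

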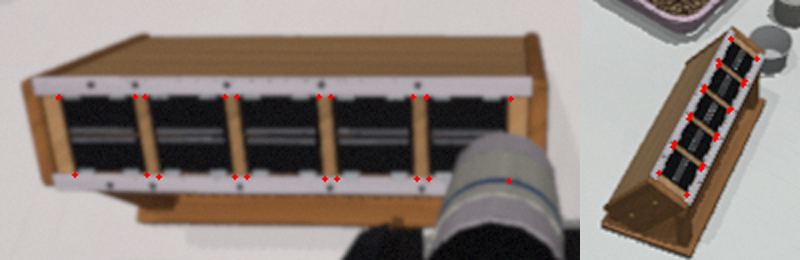

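carry_out([
  [-0.01, -0.005, 0.01, -0.7, 1.5, 0],
  [-0.022, -0.012, 0.03, -1.5, 3.2, 0],
  [-0.028, -0.015, 0.05, -1.5, 3.4, 0],
  [-0.028, -0.015, 0.068, -1.5, 3.4, 0],
  [-0.028, -0.015, 0.08, -1.5, 3.4, 0],
  [-0.028, -0.015, 0.087, -1.5, 3.4, 0],
  [-0.028, -0.015, 0.09, -1.5, 3.4, 0],
  [-0.028, -0.015, 0.091, -1.5, 3.4, 0],
  [-0.028, -0.015, 0.091, -1.5, 3.4, 0],
])

```text
clock: 7.95
tool_pos: [0.5358, -0.0771, 0.2802]
eef_rot: [0.956, 0.112, 0.266, -0.046]
contact_force: [0.7, -0.5, -0.6]
opening: 0.353
```

```bash
python3 - <<'E'
from look import *
p=wrist('w5');s=st();print('depth',depth(1));print(cmd(tcp(1,-.03),RT))
print([(np.round(d['xyz'],4).tolist(),round(d['p'],2)) for d in r.spot_point(p,'mouth1')])
print([(np.round(d['xyz'],4).tolist(),round(d['p'],2)) for d in r.spot_point(p,'tube_new')])
E
```

```text
t 8.0 pos [ 0.5358 -0.0771  0.2803] F [ 0.458   0.7437 -1.0531] open 0.354
zaxis [ 0.4993  0.1468 -0.8539] xyaw 12.880978199750931
depth [ 0.0518  0.0275 -0.0777]
[-0.0537 -0.028   0.052  -1.895   3.6842  0.0525]
[([0.5421, 0.0463, 0.134], 0.93), ([0.5241, 0.1406, 0.1322], 0.93), ([0.5669, -0.0364, 0.1346], 0.92), ([0.5359, 0.0942, 0.1348], 0.72), ([0.5495, 0.0049, 0.135], 0.63)]
[([0.5651, -0.0739, 0.2266], 0.82), ([0.5203, 0.1408, 0.1306], 0.46)]
```

View pics/w5.png

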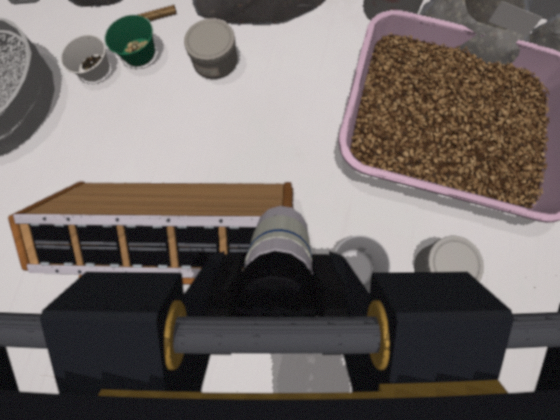

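```bash
python3 - <<'E'
from look import *
print(r.get_state()['q'])
E
```

```text
[ 0.522   0.4381 -0.4538  2.2173 -0.9996  0.0434 -0.1932]
```

```bash
cat > kin.py <<'E'
import numpy as np
from scipy.spatial.transform import Rotation as Ro
def frames(q,P,sg):
    # P: h,L1,L2,L3 + elbow offsets
    h,L1,L2,L3=P[:4]; e1,e2=P[4:6]
    R=Ro.identity();p=np.array([0,0,h]);out=[p]
    for i,(ax,t) in enumerate(zip('zyzyzyz',[np.array(v,float) for v in ([0,0,0],[0,0,L1],[0,0,0],[0,0,L2],[0,0,0],[0,0,L3],[0,0,0])])):
        R=R*Ro.from_euler(ax,sg[i]*q[i]);
        p=p+R.apply(t)
        if i==1: p=p+R.apply([0,0,0])
        out.append(p)
    return p,R,out
D=[([ 1.2568,  0.69  , -0.1945,  1.5663,  0.1573,  0.9025, -0.2151],[ 0.2127, -0.587 ,  0.2379],[ 0.9849,  0.173 , -0.0002, -0.0009]),
([ 0.522,0.4381,-0.4538,2.2173,-0.9996,0.0434,-0.1932],[0.5358,-0.0771,0.2803],[0.956,0.112,0.266,-0.046]),
([ 0.5275 , 0.5791, -0.1335 , 1.8597 , 0.1125 , 0.7096, -1.0217],[0.4587,-.2694,.2289],[0.994,0.1105,0,0])]
E
python3 - <<'E'
from kin import *
import itertools
best=[]
for sg in itertools.product([1,-1],repeat=4):
    s=[sg[0],1,sg[1],1,sg[2],1,sg[3]]
    C=[]
    for q,p,e in D:
        R=frames(q,[0]*6,s)[1]; C.append(R.inv()*Ro.from_quat(e))
    w=[(C[0].inv()*c).magnitude() for c in C]
    best.append((sum(w),s,C[0].as_rotvec()))
best.sort(key=lambda t:t[0])
for b in best[:3]: print(b)
s=best[0][1]
A=[];B=[]
for q,p,e in D:
    cols=[]
    for k in range(4):
        P=np.zeros(6);P[k]=1;cols.append(frames(q,P,s)[0])
    A.append(np.array(cols).T);B.append(p)
x,res,rk,sv=np.linalg.lstsq(np.vstack(A),np.concatenate(B),rcond=None);print(x,np.vstack(A)@x-np.concatenate(B))
E
```

```text
(0.003985718326463179, [-1, 1, -1, 1, -1, 1, -1], array([-1.92735749e-05,  6.71778459e-05,  1.57090368e+00]))
(0.6795527632869314, [1, 1, 1, 1, 1, 1, 1], array([ 0.00300882, -0.00293599, -2.26641662]))
(0.8858071588799546, [1, 1, -1, 1, 1, 1, 1], array([ 0.13519514,  0.25645099, -1.95348002]))
[0.1294268  0.69722919 0.23577033 0.30424082] [ 0.02280129  0.00913986 -0.021406   -0.00577606 -0.00056693  0.02037186
  0.01644653  0.02732186  0.00103414]
```

```bash
cat >> kin.py <<'E'
import json,os
SG=[-1,1,-1,1,-1,1,-1]
RC=Ro.from_euler('z',np.pi/2)
def fkrot(q):
    R=Ro.identity();Rs=[]
    for i,ax in enumerate('zyzyzyz'):
        R=R*Ro.from_euler(ax,SG[i]*q[i]);Rs.append(R)
    return Rs
def Amat(q):
    Rs=fkrot(q); return np.hstack([np.array([[0],[0],[1.]])]+[R.as_matrix() for R in Rs])  # 3 x 22
def fitk():
    data=[(np.array(q),np.array(p)) for q,p,e in D]
    if os.path.exists('data.jsonl'):
        for l in open('data.jsonl'):
            d=json.loads(l);data.append((np.array(d['q']),np.array(d['p'])))
    # params prior: h .13? L along z of frames 2,4,6
    w=np.full(22,20.0)   # penalize offsets
    for k in (0,1+3*1+2,1+3*3+2,1+3*6+2): w[k]=.3
    for k in (1+2,1+3*2+2,1+3*4+2,1+3*5+2): w[k]=1e3 # redundant along-z
    A=np.vstack([Amat(q) for q,p in data]+[np.diag(w)*.002]);b=np.r_[np.concatenate([p for q,p in data]),np.zeros(22)]
    x=np.linalg.lstsq(A,b,rcond=None)[0]
    n=3*len(data);return x,(A[:n]@x-b[:n]),len(data)
def fk(q,x): return Amat(q)@x,fkrot(q)[-1]*RC
E
python3 - <<'E'
from kin import *
x,e,n=fitk();print(np.round(x,4));print(np.round(e,4))
E
```

```text
[ 3.533e-01  1.900e-03 -1.100e-02  0.000e+00  1.000e-03 -1.100e-02
  5.613e-01 -2.000e-03 -8.000e-03  0.000e+00 -1.800e-03 -8.000e-03
  3.366e-01 -5.000e-04 -2.900e-03  0.000e+00 -3.900e-03 -2.900e-03
  0.000e+00 -1.300e-03 -1.500e-03  3.398e-01]
[ 0.      0.     -0.      0.      0.     -0.     -0.     -0.      0.0001]
```

```bash
cat > plan.py <<'E'
from kin import *
import look
from scipy.optimize import least_squares
LO=np.array([-3.01,-.46,-1.47,.13,-1,.04,-2.66]);HI=np.array([3.01,2.08,1.51,2.56,4.14,2.09,2.66])
X=fitk()[0]
def ik(P,R,q0,ref=None,wr=.003):
    ref=q0 if ref is None else ref
    def f(q):
        p,Rr=fk(q,X); return np.r_[(p-P)*10,(Rr.inv()*R).as_rotvec()*3,wr*(q-ref)]
    s=least_squares(f,np.clip(q0,LO+.03,HI-.03),bounds=(LO+.02,HI-.02)); return s.x,np.abs(s.fun[:6]).max()
E
python3 - <<'E'
from plan import *
R1=look.RT; R2=look.RT*Ro.from_euler('z',180,degrees=True)
for cell in (1,3,5):
  for nm,R in (('same',R1),('flip',R2)):
    res=[]
    for q5 in (0,1.5,3,3.8):
     for q7 in (-2,0,2):
      for q3 in (-.8,0,.8):
       for dep in (-.03,.06):
        q,e=ik(look.tcp(cell,dep),R,np.array([.2,.4,q3,2.2,q5,.4,q7]),wr=.001)
        if e<.03: res.append((dep,np.round(q,2).tolist(),round(e,4)))
    u={tuple(np.round(t[1],1)):t for t in res}
    print(cell,nm,len(u)); 
    for t in sorted(u.values(),key=lambda t:t[0])[:14]: print('   ',t)
E
```

```text
1 same 33
    (-0.03, [0.72, 0.72, -0.91, 2.46, 2.45, 0.57, 2.64], np.float64(0.0))
    (-0.03, [0.41, 0.59, -0.36, 2.47, 3.18, 0.46, 1.92], np.float64(0.0))
    (-0.03, [0.7, 0.7, -0.88, 2.46, 2.49, 0.55, 2.6], np.float64(0.0))
    (-0.03, [0.62, 0.66, -0.72, 2.46, 2.69, 0.5, 2.41], np.float64(0.0))
    (-0.03, [0.54, 0.63, -0.58, 2.46, 2.88, 0.47, 2.21], np.float64(0.0))
    (-0.03, [0.18, 0.57, -0.01, 2.47, 3.6, 0.52, 1.5], np.float64(0.0))
    (-0.03, [0.06, 0.58, 0.2, 2.48, 3.78, 0.59, 1.33], np.float64(0.0))
    (-0.03, [-0.1, 0.62, 0.46, 2.49, 3.98, 0.71, 1.15], np.float64(0.0))
    (-0.03, [0.49, 0.61, -0.49, 2.46, 3.01, 0.46, 2.09], np.float64(0.0))
    (-0.03, [0.39, 0.59, -0.33, 2.47, 3.23, 0.46, 1.87], np.float64(0.0))
    (-0.03, [0.26, 0.57, -0.12, 2.47, 3.48, 0.49, 1.62], np.float64(0.0))
    (-0.03, [-0.11, 0.62, 0.48, 2.49, 3.99, 0.72, 1.14], np.float64(0.0))
    (-0.03, [0.08, 0.58, 0.16, 2.48, 3.75, 0.58, 1.36], np.float64(0.0))
    (-0.03, [-0.05, 0.6, 0.38, 2.49, 3.92, 0.67, 1.2], np.float64(0.0))
1 flip 45
    (-0.03, [0.89, 0.94, -1.37, 2.46, 2.03, 0.89, -0.09]
[... 4398 characters left out ...]
51, 2.51, 0.92, -1.06], np.float64(0.0))
    (0.06, [-0.16, 0.82, -0.38, 2.52, 2.69, 0.85, -1.26], np.float64(0.0))
    (0.06, [-0.28, 0.8, -0.15, 2.52, 2.88, 0.8, -1.46], np.float64(0.0))
    (0.06, [0.16, 0.99, -1.01, 2.51, 2.24, 1.14, -0.77], np.float64(0.0))
    (0.06, [0.07, 0.91, -0.81, 2.51, 2.37, 1.02, -0.91], np.float64(0.0))
    (0.06, [0.25, 1.14, -1.29, 2.5, 2.09, 1.36, -0.59], np.float64(0.0))
    (0.06, [0.2, 1.05, -1.12, 2.5, 2.18, 1.22, -0.7], np.float64(0.0))
    (0.06, [0.14, 0.97, -0.95, 2.51, 2.27, 1.1, -0.81], np.float64(0.0))
    (0.06, [-0.24, 0.8, -0.23, 2.52, 2.81, 0.81, -1.39], np.float64(0.0))
    (0.06, [-0.36, 0.8, -0.01, 2.53, 3.01, 0.79, -1.6], np.float64(0.0))
```

```bash
python3 - <<'E'
from look import *
s=st();import json
open('data.jsonl','a').write(json.dumps(dict(q=s['q'].tolist(),p=s['tool_pos'].tolist()))+'\n')
print(cmd([.464,-.15,.28],Rdown(V[2])));print(cmd([.4638,-.2667,.2],Rdown(V[2])))
E
```

```text
t 8.1 pos [ 0.5355 -0.0772  0.2805] F [-0.0774 -0.3703 -1.1921] open 0.355
zaxis [ 0.4994  0.1467 -0.8538] xyaw 12.874957013406714
[ -0.0737   0.0536  -0.046   -1.8068 -31.3168   0.6203]
[ -0.1376   0.169    0.0051  -1.8068 -31.3168   0.6203]
```

carry_out([
  [-0.005, 0.005, -0.015, 0, -3, 0],
  [-0.02, 0.015, -0.03, -0.5, -8, 0.2],
  [-0.04, 0.03, -0.045, -1, -14, 0.3],
  [-0.055, 0.04, -0.046, -1.5, -20, 0.5],
  [-0.074, 0.055, -0.046, -1.8, -26, 0.6],
  [-0.09, 0.08, -0.035, -1.8, -31.3, 0.6],
  [-0.105, 0.11, -0.02, -1.8, -31.3, 0.6],
  [-0.12, 0.138, -0.01, -1.8, -31.3, 0.6],
  [-0.13, 0.158, 0, -1.8, -31.3, 0.6],
  [-0.136, 0.167, 0.005, -1.8, -31.3, 0.6],
  [-0.1376, 0.169, 0.005, -1.8, -31.3, 0.6],
  [-0.1376, 0.169, 0.005, -1.8, -31.3, 0.6],
])

```text
clock: 9.3
tool_pos: [0.464, -0.266, 0.2004]
eef_rot: [0.994, 0.111, 0.0, -0.0]
contact_force: [-0.3, -0.3, -0.7]
opening: 0.356
```

```bash
python3 - <<'E'
from look import *
import json
s=st();print(s['q'])
open('data.jsonl','a').write(json.dumps(dict(q=s['q'].tolist(),p=s['tool_pos'].tolist()))+'\n')
print(cmd([.4638,-.2667,.0635],Rdown(V[2])))
E
```

```text
t 9.3 pos [ 0.464  -0.266   0.2004] F [-0.2816 -0.2572 -0.6787] open 0.356
zaxis [ 0.0006  0.001  -1.    ] xyaw 12.781395533089713
[ 0.1823  0.6645  0.4239  1.8983 -0.4241  0.6678 -0.4834]
[-0.0004  0.0007  0.1369 -0.0491 -0.0448  0.0331]
```

carry_out([
  [0, 0, 0.02, 0, 0, 0],
  [0, 0, 0.05, 0, 0, 0],
  [0, 0, 0.08, 0, 0, 0],
  [0, 0, 0.103, 0, 0, 0],
  [0, 0, 0.118, 0, 0, 0],
  [0, 0, 0.127, 0, 0, 0],
  [0, 0, 0.132, 0, 0, 0],
  [0, 0, 0.134, 0, 0, 0],
  [0, 0.0005, 0.1355, 0, 0, 0],
  [0, 0.0005, 0.1365, 0, 0, 0],
  [0, 0.0005, 0.1365, 0, 0, 0],
])

```text
clock: 10.4
tool_pos: [0.4644, -0.2673, 0.064]
eef_rot: [0.994, 0.111, 0.001, 0.0]
contact_force: [0.6, 0.1, -0.9]
opening: 0.357
```

```bash
python3 - <<'E'
from look import *
s=st()
E
```

```text
t 10.4 pos [ 0.4644 -0.2673  0.064 ] F [ 0.6347  0.0815 -0.8607] open 0.357
zaxis [ 0.0011 -0.0003 -1.    ] xyaw 12.768156787626053
```

carry_out([
  [0, 0, 0.001, 0, 0, 0],
  [0, 0, 0.001, 0, 0, 0],
])

```text
clock: 10.6
tool_pos: [0.4647, -0.2674, 0.0632]
eef_rot: [0.994, 0.111, 0.001, 0.0]
contact_force: [0.1, 0.3, 3.8]
opening: 0.351
```

carry_out([
  [0, 0, 0, 0, 0, 0],
  [0, 0, 0, 0, 0, 0],
  [0, 0, 0, 0, 0, 0],
  [0, 0, 0, 0, 0, 0],
  [0, 0, 0, 0, 0, 0],
], fingers=60)

```text
clock: 11.1
tool_pos: [0.4641, -0.2672, 0.0625]
eef_rot: [0.994, 0.111, 0.0, -0.0]
contact_force: [0.7, -1.2, 0.4]
opening: 0.763
```

```bash
python3 - <<'E'
from look import *
s=st();p=wrist('w6')
E
```

```text
t 11.1 pos [ 0.4641 -0.2672  0.0625] F [ 0.679  -1.1594  0.3664] open 0.763
zaxis [ 0.0003  0.0001 -1.    ] xyaw 12.768481820045308
```

View pics/w6.png

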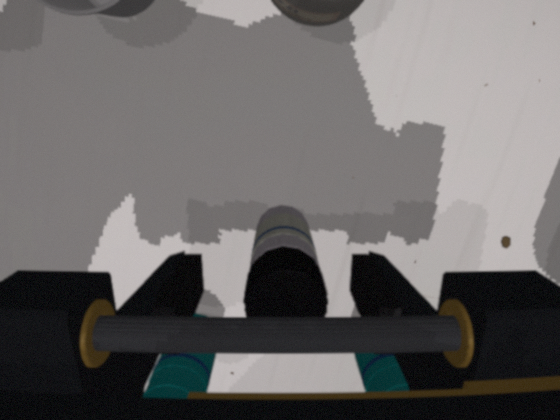

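carry_out([
  [-0.0012, 0.001, 0, 0, -3.5, 0],
  [-0.003, 0.001, -0.0003, 0, -9, 0],
  [-0.005, 0.001, -0.0007, 0, -15.5, 0],
  [-0.0073, 0.001, -0.0014, 0, -22.5, 0],
  [-0.0088, 0.001, -0.0021, 0, -27.5, 0],
  [-0.0095, 0.001, -0.0025, 0, -30, 0],
  [-0.0095, 0.001, -0.0025, 0, -30, 0],
  [-0.0095, 0.001, -0.0025, 0, -30, 0],
  [-0.0095, 0.001, -0.0025, 0, -30, 0],
])

```text
clock: 12.05
tool_pos: [0.4544, -0.2708, 0.0656]
eef_rot: [0.96, 0.107, -0.257, 0.029]
contact_force: [-0.2, -1.0, 0.2]
opening: 0.765
```

```bash
python3 - <<'E'
from look import *
s=st();p=wrist('w7');R=Ro.from_quat(s['eef_rot']);print('grasp',s['tool_pos']-R.apply([0,0,.019]),s['q'])
print(R.inv().apply(np.array([.463,-.2675,.082])-s['tool_pos']))
E
```

```text
t 12.05 pos [ 0.4544 -0.2708  0.0656] F [-0.2372 -0.9534  0.1705] open 0.765
zaxis [-0.4869 -0.1096 -0.8666] xyaw 12.664979268634616
grasp [ 0.4637 -0.2687  0.0821] [-0.0164  1.1255  0.6348  1.6084 -0.3132  0.9876 -0.6901]
[-0.0003 -0.0013 -0.0188]
```

View pics/w7.png

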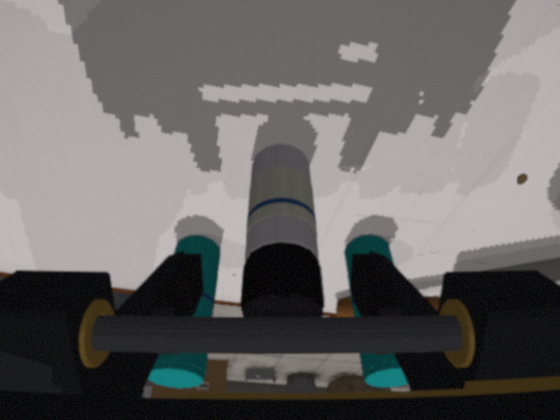

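carry_out([
  [0, 0, 0, 0, 0, 0],
  [0, 0, 0, 0, 0, 0],
  [0, 0, 0, 0, 0, 0],
  [0, 0, 0, 0, 0, 0],
  [0, 0, 0, 0, 0, 0],
  [0, 0, 0, 0, 0, 0],
], fingers=255, grip_force=35)

```text
clock: 12.7
tool_pos: [0.4552, -0.2704, 0.0651]
eef_rot: [0.96, 0.107, -0.257, 0.029]
contact_force: [0.4, 0.1, 0.3]
opening: 0.352
```

```bash
python3 - <<'E'
from look import *
s=st();R=Ro.from_quat(s['eef_rot']);
# tube in tool frame
foot=np.array([.463,-.2676,0.]); g=s['tool_pos']-R.apply([0,0,.019])
print('foot in tool',R.inv().apply(foot-s['tool_pos']),'axis in tool',R.inv().apply([0,0,1.]),'grasp',g,s['q'])
RW=Rdown(V[2],5)
print('lift',cmd(s['tool_pos']+[0,0,.15],R))
print('w',(R.inv()*RW).as_rotvec(degrees=True))
E
```

```text
t 12.7 pos [ 0.4552 -0.2704  0.0651] F [0.4242 0.1222 0.275 ] open 0.352
zaxis [-0.4871 -0.1108 -0.8663] xyaw 12.761851432254835
foot in tool [ 0.0397 -0.0011  0.0523] axis in tool [-0.4995  0.0004 -0.8663] grasp [ 0.4645 -0.2683  0.0816] [-0.0176  1.1268  0.6348  1.6065 -0.3129  0.9883 -0.6905]
lift [-0.0749  0.0001 -0.1299  0.      0.      0.    ]
w [ 0.0272 34.9689  0.0211]
```

```bash
cat >> look.py <<'E'
FT=np.array([.040,0,.0523]); RI=Rdown(V[2],5.03)
def tcp2(cell,dep,dx=0): return MM[cell-1]+Aw*dep+RI.apply([0,0,0])-RI.apply(FT)+RT.apply([dx,0,0])
def dep(cell,s=None):
    s=s or r.get_state();R=Ro.from_quat(s['eef_rot']);return RT.inv().apply(s['tool_pos']+R.apply(FT)-MM[cell-1])
E
python3 - <<'E'
from look import *
import plan
s=r.get_state()
for c in (1,3,5):
  for d in (-.05,-.03,.06):
    q,e=plan.ik(tcp2(c,d),RI,s['q'],wr=.001);print(c,d,tcp2(c,d),q.round(2),e)
print(cmd(tcp2(1,-.05)+[0,0,.05],RI)); print(cmd(tcp2(1,-.05),RI))
E
```

```text
1 -0.05 [ 0.4911 -0.0569  0.2222] [-0.27  0.57  0.49  2.07 -0.57  0.55 -0.72] 4.813399158967383e-07
1 -0.03 [ 0.5023 -0.0543  0.2058] [-0.25  0.6   0.46  2.05 -0.59  0.53 -0.71] 5.170738108010137e-07
1 0.06 [ 0.5526 -0.0429  0.132 ] [-0.19  0.76  0.34  1.97 -0.65  0.43 -0.71] 6.438568070079809e-07
3 -0.05 [0.4708 0.0329 0.2222] [-0.5   0.55  0.52  2.13 -0.6   0.51 -0.88] 4.811569401313398e-07
3 -0.03 [0.482  0.0354 0.2058] [-0.47  0.58  0.49  2.12 -0.62  0.48 -0.86] 5.16898385733963e-07
3 0.06 [0.5323 0.0468 0.132 ] [-0.38  0.75  0.35  2.03 -0.69  0.38 -0.83] 6.624348815483237e-07
5 -0.05 [0.4505 0.1226 0.2222] [-0.74  0.55  0.58  2.15 -0.62  0.51 -1.05] 4.811645729183204e-07
5 -0.03 [0.4617 0.1251 0.2058] [-0.71  0.59  0.54  2.13 -0.66  0.48 -1.02] 5.019285728381706e-07
5 0.06 [0.512  0.1365 0.132 ] [-0.59  0.75  0.39  2.05 -0.74  0.39 -0.96] 6.226537183624653e-07
[-0.0322 -0.2003 -0.2205  0.0272 34.9989  0.0211]
[-0.0072 -0.2003 -0.1772  0.0272 34.9989  0.0211]
```

carry_out([
  [-0.0075, 0, -0.013, 0, 0, 0],
  [-0.02, 0, -0.035, 0, 0, 0],
  [-0.04, 0, -0.069, 0, 0, 0],
  [-0.058, 0, -0.1, 0, 0, 0],
  [-0.068, 0, -0.118, 0, 0, 0],
  [-0.074, 0, -0.128, 0, 0, 0],
  [-0.075, 0, -0.13, 0, 0, 0],
  [-0.075, 0, -0.13, 0, 0, 0],
])

```text
clock: 13.5
tool_pos: [0.455, -0.2699, 0.2148]
eef_rot: [0.96, 0.108, -0.257, 0.028]
contact_force: [-0.0, 0.5, -2.0]
opening: 0.353
```

```bash
python3 - <<'E'
from look import *
s=st();print(cmd(tcp2(1,-.05)+[0,0,.04],RI)); print(cmd(tcp2(1,-.05),RI))
E
```

```text
t 13.5 pos [ 0.455  -0.2699  0.2148] F [-0.0001  0.4594 -2.0364] open 0.353
zaxis [-0.4875 -0.1099 -0.8662] xyaw 12.802736065426828
[ 0.0477 -0.1998 -0.082  -0.038  35.0093  0.0382]
[ 0.0677 -0.1997 -0.0473 -0.038  35.0093  0.0382]
```

carry_out([
  [0, -0.01, -0.015, 0, 3, 0],
  [0.003, -0.03, -0.035, 0, 8, 0],
  [0.008, -0.055, -0.06, 0, 14, 0],
  [0.016, -0.085, -0.075, 0, 20, 0],
  [0.025, -0.115, -0.082, 0, 26, 0],
  [0.035, -0.145, -0.083, 0, 31, 0],
  [0.042, -0.17, -0.083, 0, 34, 0],
  [0.046, -0.185, -0.082, 0, 35, 0],
  [0.0477, -0.195, -0.082, 0, 35, 0],
  [0.0477, -0.199, -0.082, 0, 35, 0],
  [0.0477, -0.2, -0.082, 0, 35, 0],
  [0.0477, -0.2, -0.082, 0, 35, 0],
])

```text
clock: 14.7
tool_pos: [0.4915, -0.0578, 0.2622]
eef_rot: [0.993, 0.111, 0.043, -0.004]
contact_force: [0.6, -0.4, -1.3]
opening: 0.35
```

```bash
python3 - <<'E'
from look import *
s=st();p=wrist('w8');print(dep(1),cmd(tcp2(1,-.03),RI),s['q'])
fx=s['tool_pos']+Ro.from_quat(s['eef_rot']).apply(FT);print('foot',fx,proj(p,fx))
for l in ('tube_new','mouth1','rack'): print([(np.round(d['xyz'],4).tolist(),round(d['p'],2)) for d in r.spot_point(p,l)])
E
```

```text
t 14.7 pos [ 0.4915 -0.0578  0.2622] F [ 0.5818 -0.4155 -1.3058] open 0.35
zaxis [ 0.0852  0.0182 -0.9962] xyaw 12.736052594642066
[ 0.0232  0.0012 -0.0828] [ 0.0063 -0.0012  0.0573  0.0613  0.0144 -0.0303] [-0.3542  0.5223  0.616   2.0182 -0.5396  0.6727 -0.7401]
foot [ 0.5348 -0.048   0.2136] [277.286  166.2226]
[([0.5339, -0.0524, 0.2125], 0.88)]
[([0.5344, 0.0916, 0.1378], 0.83), ([0.566, -0.0386, 0.1348], 0.81), ([0.5475, 0.0011, 0.1339], 0.64), ([0.5259, 0.1386, 0.1257], 0.63), ([0.5438, 0.0507, 0.1332], 0.56)]
[([0.573, 0.0599, 0.0005], 0.98), ([0.5323, -0.0532, 0.209], 0.3)]
```

View pics/w8.png

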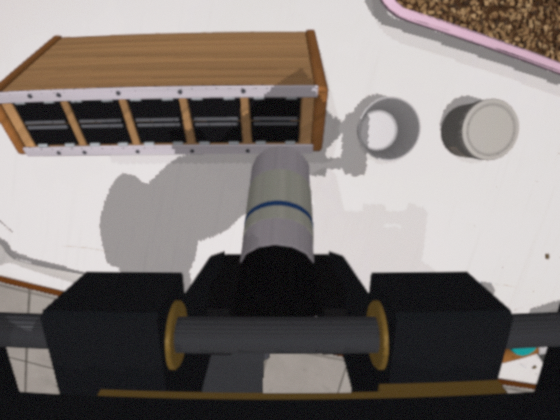

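```bash
python3 fit.py
```

```text
[0.542  0.049  0.224  0.1321] 12.834344680450714 -212.941904949144
[0.548  0.0408 0.2211 0.1201] 12.668136734795215 -66.52158454074117
[0.5426 0.0499 0.226  0.1271] 12.946554747404214 -66.76537446935161
[0.5425 0.051  0.2286 0.1279] 13.09832300145423 -88.68184798933562
```

carry_out([
  [0.004, -0.001, 0.012, 0, 0, 0],
  [0.007, -0.001, 0.03, 0, 0, 0],
  [0.009, -0.001, 0.047, 0, 0, 0],
  [0.011, -0.0012, 0.058, 0, 0, 0],
  [0.0113, -0.0012, 0.064, 0, 0, 0],
  [0.0113, -0.0012, 0.066, 0, 0, 0],
  [0.0113, -0.0012, 0.066, 0, 0, 0],
  [0.0113, -0.0012, 0.066, 0, 0, 0],
])

```text
clock: 15.85
tool_pos: [0.5078, -0.0523, 0.1981]
eef_rot: [0.993, 0.111, 0.044, -0.005]
contact_force: [-0.5, -0.1, -0.4]
opening: 0.347
```

```bash
python3 - <<'E'
from look import *
s=st();p=wrist('w9');print(dep(1),cmd(tcp2(1,-.0),RI))
E
```

```text
t 15.85 pos [ 0.5078 -0.0523  0.1981] F [-0.5036 -0.1199 -0.4298] open 0.347
zaxis [ 0.0864  0.0192 -0.9961] xyaw 12.759762794506988
[ 0.0005 -0.0008 -0.0204] [ 0.0098  0.0008  0.0179  0.0202 -0.0562  0.0126]
```

View pics/w9.png

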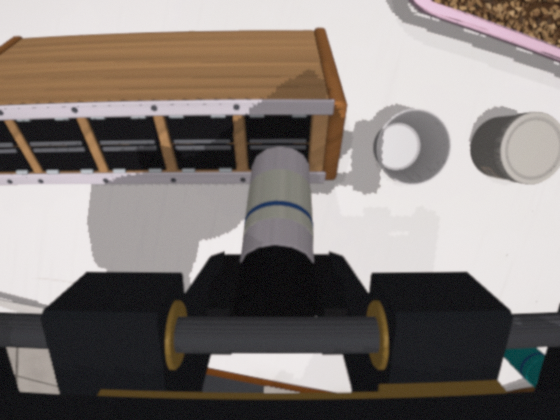

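carry_out([
  [0.002, 0.0005, 0.0035, 0, 0, 0],
  [0.0055, 0.0005, 0.0095, 0, 0, 0],
  [0.009, 0.0005, 0.0156, 0, 0, 0],
  [0.0125, 0.0005, 0.0217, 0, 0, 0],
  [0.015, 0.0005, 0.026, 0, 0, 0],
  [0.0175, 0.0005, 0.0303, 0, 0, 0],
  [0.019, 0.0005, 0.033, 0, 0, 0],
  [0.02, 0.0005, 0.0346, 0, 0, 0],
  [0.02, 0.0005, 0.0346, 0, 0, 0],
])

```text
clock: 16.8
tool_pos: [0.5301, -0.0475, 0.1647]
eef_rot: [0.993, 0.111, 0.044, -0.005]
contact_force: [0.0, -0.9, -1.1]
opening: 0.351
```

```bash
python3 - <<'E'
from look import *
s=st();print(dep(1),'Falong',RT.inv().apply(s['contact_force']))
E
```

```text
t 16.8 pos [ 0.5301 -0.0475  0.1647] F [ 0.037  -0.8954 -1.1453] open 0.351
zaxis [ 0.0854  0.0193 -0.9962] xyaw 12.767816195544038
[-0.0001 -0.0005  0.02  ] Falong [-0.7892  0.8815  0.8455]
```

Free through the flaps to 20 mm. Feel on to 29 mm.

carry_out([
  [0.0008, 0, 0.0014, 0, 0, 0],
  [0.0018, 0, 0.003, 0, 0, 0],
  [0.0028, 0, 0.0048, 0, 0, 0],
  [0.0038, 0, 0.0065, 0, 0, 0],
  [0.0045, 0, 0.0078, 0, 0, 0],
])

```text
clock: 17.3
tool_pos: [0.5305, -0.0479, 0.1585]
eef_rot: [0.993, 0.11, 0.04, -0.006]
contact_force: [-18.1, -4.0, 30.1]
opening: 0.351
```

```bash
python3 - <<'E'
from look import *
s=st();print(dep(1),'Falong',RT.inv().apply(s['contact_force']))
E
```

```text
t 17.3 pos [ 0.5305 -0.0479  0.1585] F [-18.0671  -3.9679  30.1027] open 0.351
zaxis [ 0.0789  0.0202 -0.9967] xyaw 12.629327903011191
[-0.0038 -0.0001  0.0253] Falong [  2.1141  -0.1168 -35.2683]
```

carry_out([
  [-0.003, 0, -0.005, 0, 0, 0],
  [-0.008, 0, -0.0139, 0, 0, 0],
  [-0.014, 0, -0.0243, 0, 0, 0],
  [-0.019, 0, -0.033, 0, 0, 0],
  [-0.023, 0, -0.04, 0, 0, 0],
  [-0.0255, 0, -0.0442, 0, 0, 0],
  [-0.0255, 0, -0.0442, 0, 0, 0],
  [-0.0255, 0, -0.0442, 0, 0, 0],
])

```text
clock: 18.1
tool_pos: [0.5066, -0.0526, 0.1993]
eef_rot: [0.993, 0.111, 0.044, -0.005]
contact_force: [-0.8, -0.2, -0.9]
opening: 0.352
```

```bash
python3 - <<'E'
from look import *
s=st();p=wrist('w10');print(dep(1),cmd(tcp2(2,-.02),RI),'F',RT.inv().apply(s['contact_force']))
E
```

```text
t 18.1 pos [ 0.5066 -0.0526  0.1993] F [-0.7553 -0.2205 -0.8877] open 0.352
zaxis [ 0.0856  0.0194 -0.9961] xyaw 12.78917554170074
[-0.     -0.0007 -0.0219] [ 0.001  -0.0453  0.0016 -0.0078  0.0076  0.0425] F [-1.1525  0.0484  0.2767]
```

View pics/w10.png

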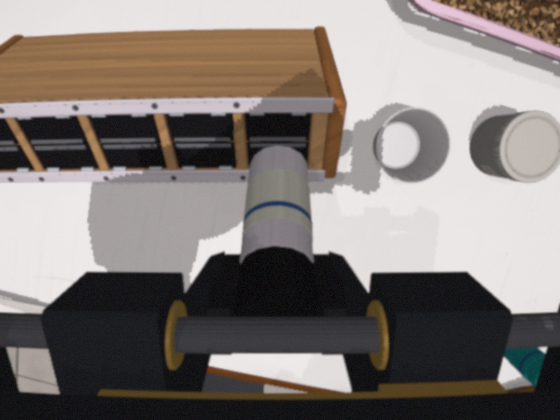

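carry_out([
  [0, -0.006, 0, 0, 0, 0],
  [0, -0.02, 0, 0, 0, 0],
  [0, -0.034, 0, 0, 0, 0],
  [0.001, -0.042, 0.001, 0, 0, 0],
  [0.001, -0.045, 0.0015, 0, 0, 0],
  [0.001, -0.0455, 0.0015, 0, 0, 0],
  [0.001, -0.0455, 0.0015, 0, 0, 0],
  [0.001, -0.0455, 0.0015, 0, 0, 0],
])

```text
clock: 18.95
tool_pos: [0.4977, -0.0089, 0.198]
eef_rot: [0.993, 0.111, 0.044, -0.005]
contact_force: [-0.2, 0.4, -1.6]
opening: 0.35
```

```bash
python3 - <<'E'
from look import *
s=st();print(dep(2),cmd(tcp2(2,0.02),RI),'F',RT.inv().apply(s['contact_force']))
E
```

```text
t 18.95 pos [ 0.4977 -0.0089  0.198 ] F [-0.1682  0.4261 -1.6436] open 0.35
zaxis [ 0.0858  0.0188 -0.9961] xyaw 12.712651710670304
[ 0.0001  0.0008 -0.0204] [ 0.0201 -0.0007  0.0351  0.0351 -0.0113 -0.0355] F [-1.0001 -0.4527  1.3062]
```

carry_out([
  [0.002, 0, 0.0035, 0, 0, 0],
  [0.0055, 0, 0.0095, 0, 0, 0],
  [0.009, 0, 0.0156, 0, 0, 0],
  [0.0125, -0.0005, 0.0217, 0, 0, 0],
  [0.015, -0.0005, 0.026, 0, 0, 0],
  [0.0175, -0.0005, 0.0303, 0, 0, 0],
  [0.019, -0.0005, 0.033, 0, 0, 0],
  [0.02, -0.0005, 0.0348, 0, 0, 0],
  [0.02, -0.0005, 0.0348, 0, 0, 0],
])

```text
clock: 19.85
tool_pos: [0.5199, -0.0026, 0.1648]
eef_rot: [0.993, 0.111, 0.044, -0.005]
contact_force: [-0.3, -0.8, -0.7]
opening: 0.349
```

carry_out([
  [0.0008, 0, 0.0014, 0, 0, 0],
  [0.0016, 0, 0.0028, 0, 0, 0],
  [0.0024, 0, 0.0042, 0, 0, 0],
  [0.003, 0, 0.0052, 0, 0, 0],
])

```text
clock: 20.25
tool_pos: [0.5221, -0.0019, 0.1603]
eef_rot: [0.993, 0.111, 0.043, -0.005]
contact_force: [-7.4, -1.7, 12.9]
opening: 0.351
```

```bash
python3 - <<'E'
from look import *
s=st();print(dep(2),'Falong',RT.inv().apply(s['contact_force']))
E
```

```text
t 20.25 pos [ 0.5221 -0.0019  0.1603] F [-7.3761 -1.6597 12.9356] open 0.351
zaxis [ 0.0836  0.0201 -0.9963] xyaw 12.764079630624083
[-0.0009 -0.0008  0.025 ] Falong [  1.2263  -0.0089 -14.9327]
```

carry_out([
  [-0.003, 0, -0.005, 0, 0, 0],
  [-0.009, 0, -0.0156, 0, 0, 0],
  [-0.016, 0, -0.0277, 0, 0, 0],
  [-0.021, 0, -0.0364, 0, 0, 0],
  [-0.024, 0, -0.0416, 0, 0, 0],
  [-0.024, -0.006, -0.0416, 0, 0, 0],
  [-0.024, -0.02, -0.0416, 0, 0, 0],
  [-0.024, -0.034, -0.0416, 0, 0, 0],
  [-0.024, -0.042, -0.0416, 0, 0, 0],
  [-0.024, -0.0455, -0.0416, 0, 0, 0],
  [-0.024, -0.046, -0.0416, 0, 0, 0],
  [-0.024, -0.046, -0.0416, 0, 0, 0],
])

```text
clock: 21.45
tool_pos: [0.4864, 0.0365, 0.1994]
eef_rot: [0.993, 0.111, 0.044, -0.005]
contact_force: [0.1, -0.1, -1.3]
opening: 0.356
```

```bash
python3 - <<'E'
from look import *
s=st();print(dep(3),cmd(tcp2(3,0.02),RI),'F',RT.inv().apply(s['contact_force']))
E
```

```text
t 21.45 pos [0.4864 0.0365 0.1994] F [ 0.0972 -0.1487 -1.3044] open 0.356
zaxis [ 0.0857  0.0188 -0.9961] xyaw 12.743866660595625
[ 0.     -0.     -0.0222] [ 0.0211  0.      0.0366  0.0332 -0.0062 -0.0044] F [-0.6974  0.1665  1.1041]
```

carry_out([
  [0.003, 0, 0.005, 0, 0, 0],
  [0.0065, 0, 0.0112, 0, 0, 0],
  [0.01, 0, 0.0173, 0, 0, 0],
  [0.0135, 0, 0.0234, 0, 0, 0],
  [0.016, 0, 0.0277, 0, 0, 0],
  [0.0185, 0, 0.032, 0, 0, 0],
  [0.0202, 0, 0.035, 0, 0, 0],
  [0.0211, 0, 0.0366, 0, 0, 0],
  [0.0211, 0, 0.0366, 0, 0, 0],
])

```text
clock: 22.35
tool_pos: [0.5099, 0.0423, 0.1646]
eef_rot: [0.993, 0.111, 0.044, -0.005]
contact_force: [0.2, -0.2, -0.1]
opening: 0.347
```

carry_out([
  [0.0008, 0, 0.0014, 0, 0, 0],
  [0.0016, 0, 0.0028, 0, 0, 0],
  [0.0024, 0, 0.0042, 0, 0, 0],
  [0.003, 0, 0.0052, 0, 0, 0],
])

```text
clock: 22.75
tool_pos: [0.5116, 0.0429, 0.1601]
eef_rot: [0.993, 0.111, 0.042, -0.005]
contact_force: [-8.2, -1.2, 13.6]
opening: 0.349
```

```bash
python3 - <<'E'
from look import *
s=st();print(dep(3),'Falong',RT.inv().apply(s['contact_force']))
E
```

```text
t 22.75 pos [0.5116 0.0429 0.1601] F [-8.1669 -1.2349 13.6355] open 0.349
zaxis [ 0.0828  0.0203 -0.9964] xyaw 12.761205459838525
[-0.0013 -0.0009  0.025 ] Falong [  1.0728  -0.5977 -15.8947]
```

Cell 3 is taken too (16 N at 25 mm). On to cell 4.

carry_out([
  [-0.003, 0, -0.005, 0, 0, 0],
  [-0.009, 0, -0.0156, 0, 0, 0],
  [-0.016, 0, -0.0277, 0, 0, 0],
  [-0.021, 0, -0.0364, 0, 0, 0],
  [-0.024, 0, -0.0416, 0, 0, 0],
  [-0.024, -0.006, -0.0416, 0, 0, 0],
  [-0.024, -0.02, -0.0416, 0, 0, 0],
  [-0.024, -0.034, -0.0416, 0, 0, 0],
  [-0.024, -0.042, -0.0416, 0, 0, 0],
  [-0.024, -0.0455, -0.0416, 0, 0, 0],
  [-0.024, -0.046, -0.0416, 0, 0, 0],
  [-0.024, -0.046, -0.0416, 0, 0, 0],
])

```text
clock: 23.95
tool_pos: [0.4763, 0.0813, 0.1992]
eef_rot: [0.993, 0.111, 0.044, -0.005]
contact_force: [0.0, -0.1, -1.0]
opening: 0.352
```

```bash
python3 - <<'E'
from look import *
s=st();p=wrist('w11');print(dep(4),cmd(tcp2(4,0.02),RI),'F',RT.inv().apply(s['contact_force']))
E
```

```text
t 23.95 pos [0.4763 0.0813 0.1992] F [ 0.033  -0.0597 -0.9736] open 0.352
zaxis [ 0.0857  0.0188 -0.9961] xyaw 12.743943366846391
[ 0.      0.0002 -0.022 ] [ 0.021  -0.0001  0.0364  0.0333 -0.0067 -0.0279] F [-0.5429  0.0655  0.8084]
```

View pics/w11.png

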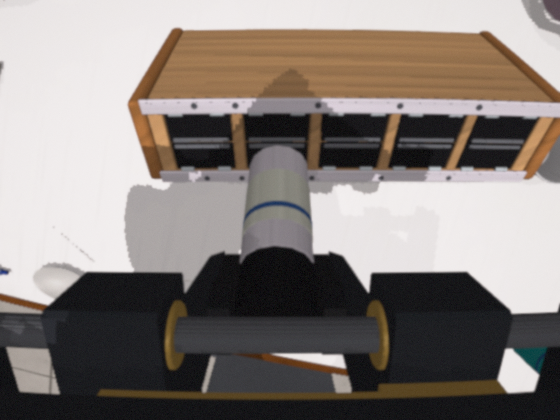

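The tube (foot ~(279,150)) is centred on cell 4's mouth (248–310); the flaps of the others are shut again.

carry_out([
  [0.003, 0, 0.005, 0, 0, 0],
  [0.0065, 0, 0.0112, 0, 0, 0],
  [0.01, 0, 0.0173, 0, 0, 0],
  [0.0135, 0, 0.0234, 0, 0, 0],
  [0.016, 0, 0.0277, 0, 0, 0],
  [0.0185, 0, 0.032, 0, 0, 0],
  [0.0202, 0, 0.035, 0, 0, 0],
  [0.0211, 0, 0.0366, 0, 0, 0],
  [0.0211, 0, 0.0366, 0, 0, 0],
])

```text
clock: 24.9
tool_pos: [0.4998, 0.0872, 0.1645]
eef_rot: [0.993, 0.111, 0.044, -0.005]
contact_force: [-0.7, 0.3, -1.3]
opening: 0.352
```

carry_out([
  [0.0008, 0, 0.0014, 0, 0, 0],
  [0.0016, 0, 0.0028, 0, 0, 0],
  [0.0024, 0, 0.0042, 0, 0, 0],
  [0.003, 0, 0.0052, 0, 0, 0],
])

```text
clock: 25.3
tool_pos: [0.5011, 0.0878, 0.1599]
eef_rot: [0.993, 0.111, 0.042, -0.006]
contact_force: [-9.3, -1.5, 16.4]
opening: 0.35
```

```bash
python3 - <<'E'
from look import *
s=st();print(dep(4),'Falong',RT.inv().apply(s['contact_force']),cmd(tcp2(4,0.055),RI))
E
```

```text
t 25.3 pos [0.5011 0.0878 0.1599] F [-9.3469 -1.4744 16.428 ] open 0.35
zaxis [ 0.0819  0.0204 -0.9964] xyaw 12.762459930253529
[-0.0017 -0.001   0.0249] Falong [  1.6884  -0.6245 -18.8727] [ 0.0164  0.0009  0.0253 -0.1054  0.19    0.0139]
```

Cell 4 taken as well; cell 5 should be the empty one.

carry_out([
  [-0.003, 0, -0.005, 0, 0, 0],
  [-0.009, 0, -0.0156, 0, 0, 0],
  [-0.016, 0, -0.0277, 0, 0, 0],
  [-0.021, 0, -0.0364, 0, 0, 0],
  [-0.024, 0, -0.0416, 0, 0, 0],
  [-0.024, -0.006, -0.0416, 0, 0, 0],
  [-0.024, -0.02, -0.0416, 0, 0, 0],
  [-0.024, -0.034, -0.0416, 0, 0, 0],
  [-0.024, -0.042, -0.0416, 0, 0, 0],
  [-0.024, -0.0455, -0.0416, 0, 0, 0],
  [-0.024, -0.046, -0.0416, 0, 0, 0],
  [-0.024, -0.046, -0.0416, 0, 0, 0],
])

```text
clock: 26.5
tool_pos: [0.4662, 0.1262, 0.199]
eef_rot: [0.993, 0.111, 0.044, -0.005]
contact_force: [0.3, -0.4, -1.0]
opening: 0.348
```

```bash
python3 - <<'E'
from look import *
s=st();p=wrist('w12');print(dep(5),cmd(tcp2(5,0.02),RI),'F',RT.inv().apply(s['contact_force']),s['q'])
E
```

```text
t 26.5 pos [0.4662 0.1262 0.199 ] F [ 0.3012 -0.4025 -1.0397] open 0.348
zaxis [ 0.0857  0.0189 -0.9961] xyaw 12.745537964437768
[-0.      0.0002 -0.0218] [ 0.0209 -0.0001  0.0362  0.0306 -0.0045 -0.0281] F [-0.4285  0.4591  0.9692] [-0.7185  0.6142  0.5646  2.13   -0.71    0.4872 -0.9679]
```

View pics/w12.png

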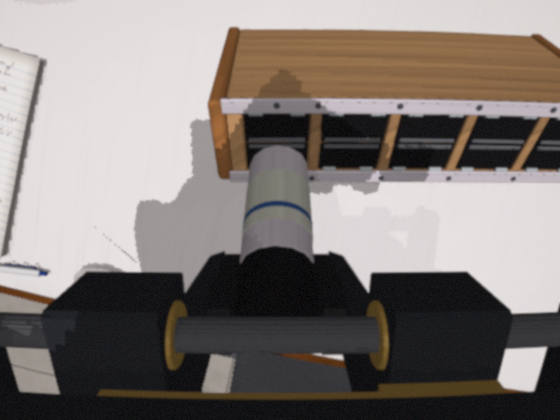

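carry_out([
  [0.003, 0, 0.005, 0, 0, 0],
  [0.0065, 0, 0.0112, 0, 0, 0],
  [0.01, 0, 0.0173, 0, 0, 0],
  [0.0135, 0, 0.0234, 0, 0, 0],
  [0.016, 0, 0.0277, 0, 0, 0],
  [0.0185, 0, 0.032, 0, 0, 0],
  [0.0202, 0, 0.035, 0, 0, 0],
  [0.0211, 0, 0.0366, 0, 0, 0],
  [0.0211, 0, 0.0366, 0, 0, 0],
])

```text
clock: 27.45
tool_pos: [0.4898, 0.132, 0.1643]
eef_rot: [0.993, 0.111, 0.044, -0.005]
contact_force: [0.5, -0.4, -1.4]
opening: 0.351
```

carry_out([
  [0.0008, 0, 0.0014, 0, 0, 0],
  [0.0016, 0, 0.0028, 0, 0, 0],
  [0.0024, 0, 0.0042, 0, 0, 0],
  [0.003, 0, 0.0052, 0, 0, 0],
])

```text
clock: 27.85
tool_pos: [0.4932, 0.1329, 0.1594]
eef_rot: [0.993, 0.111, 0.044, -0.005]
contact_force: [0.3, -0.7, -1.3]
opening: 0.354
```

```bash
python3 - <<'E'
from look import *
s=st();print(dep(5),'Falong',RT.inv().apply(s['contact_force']),cmd(tcp2(5,0.055),RI))
E
```

```text
t 27.85 pos [0.4932 0.1329 0.1594] F [ 0.3357 -0.7223 -1.2631] open 0.354
zaxis [ 0.0856  0.0194 -0.9961] xyaw 12.776927452423939
[-0.     -0.0006  0.0265] Falong [-0.5868  0.7785  1.131 ] [ 0.0142  0.0006  0.0246 -0.0008 -0.004   0.0285]
```

carry_out([
  [0.0012, 0, 0.0021, 0, 0, 0],
  [0.0027, 0, 0.0047, 0, 0, 0],
  [0.0042, 0.0003, 0.0073, 0, 0, 0],
  [0.0055, 0.0003, 0.0095, 0, 0, 0],
  [0.0065, 0.0003, 0.0113, 0, 0, 0],
])

```text
clock: 28.35
tool_pos: [0.5005, 0.1341, 0.1485]
eef_rot: [0.993, 0.111, 0.044, -0.005]
contact_force: [-0.4, -0.2, -0.6]
opening: 0.355
```

```bash
python3 - <<'E'
from look import *
s=st();print(dep(5),'Falong',RT.inv().apply(s['contact_force']),cmd(tcp2(5,0.056),RI))
E
```

```text
t 28.35 pos [0.5005 0.1341 0.1485] F [-0.401  -0.1894 -0.5928] open 0.355
zaxis [ 0.0853  0.0192 -0.9962] xyaw 12.767777994037592
[-0.0002 -0.0002  0.0397] Falong [-0.6947  0.0963  0.2372] [0.0083 0.0002 0.014  0.0043 0.0112 0.0194]
```

carry_out([
  [0.0012, 0, 0.0021, 0, 0, 0],
  [0.0027, 0, 0.0047, 0, 0, 0],
  [0.0042, 0, 0.0073, 0, 0, 0],
  [0.0057, 0, 0.0099, 0, 0, 0],
  [0.007, 0, 0.0121, 0, 0, 0],
  [0.008, 0, 0.0137, 0, 0, 0],
  [0.008, 0, 0.0137, 0, 0, 0],
])

```text
clock: 29.05
tool_pos: [0.5095, 0.1362, 0.1357]
eef_rot: [0.993, 0.111, 0.044, -0.005]
contact_force: [-0.5, -0.5, -1.2]
opening: 0.345
```

```bash
python3 - <<'E'
from look import *
s=st();p=wrist('w13');shot('scene','s13');print(dep(5),'Falong',RT.inv().apply(s['contact_force']))
E
```

```text
t 29.05 pos [0.5095 0.1362 0.1357] F [-0.5134 -0.4692 -1.1687] open 0.345
zaxis [ 0.0854  0.0193 -0.9962] xyaw 12.774095804276893
[ 0.     -0.0002  0.0553] Falong [-1.1653  0.3443  0.6108]
```

View pics/w13.png

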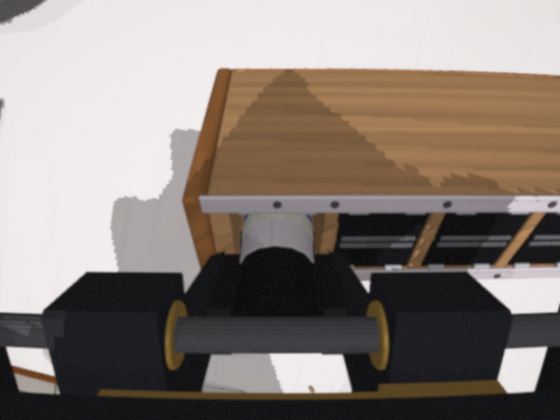

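carry_out([
  [0, 0, 0, 0, 0, 0],
  [0, 0, 0, 0, 0, 0],
  [0, 0, 0, 0, 0, 0],
  [0, 0, 0, 0, 0, 0],
  [0, 0, 0, 0, 0, 0],
  [0, 0, 0, 0, 0, 0],
  [0, 0, 0, 0, 0, 0],
  [0, 0, 0, 0, 0, 0],
], fingers=115)

```text
clock: 29.95
tool_pos: [0.5093, 0.1362, 0.1358]
eef_rot: [0.993, 0.111, 0.044, -0.005]
contact_force: [0.6, -0.2, 0.1]
opening: 0.551
```

```bash
python3 - <<'E'
from look import *
s=st();p=wrist('w14');shot('scene','s14')
E
```

```text
t 29.95 pos [0.5093 0.1362 0.1358] F [ 0.566  -0.1628  0.0544] open 0.551
zaxis [ 0.0854  0.0193 -0.9962] xyaw 12.77427987404933
```

View pics/w14.png

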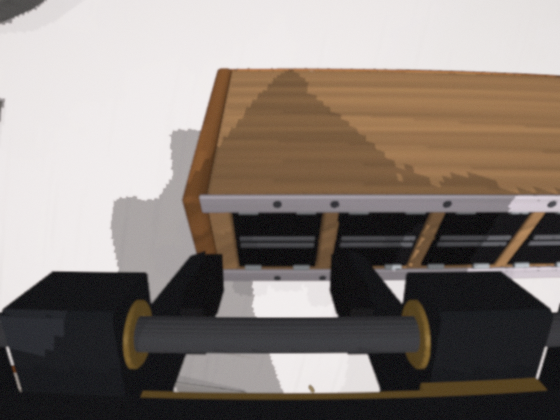

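The tube has slid in and cell 5's flaps (x 238–318, y 212–262) are shut over it. Withdraw along the shaft axis, clear of the rack.

carry_out([
  [-0.003, 0, -0.005, 0, 0, 0],
  [-0.01, 0, -0.0173, 0, 0, 0],
  [-0.02, 0, -0.035, 0, 0, 0],
  [-0.03, 0, -0.055, 0, 0, 0],
  [-0.04, 0, -0.08, 0, 0, 0],
  [-0.045, 0, -0.1, 0, 0, 0],
  [-0.048, 0, -0.115, 0, 0, 0],
  [-0.05, 0, -0.12, 0, 0, 0],
  [-0.05, 0, -0.12, 0, 0, 0],
  [-0.05, 0, -0.12, 0, 0, 0],
])

```text
clock: 31.05
tool_pos: [0.4501, 0.123, 0.2508]
eef_rot: [0.993, 0.111, 0.043, -0.005]
contact_force: [0.4, 0.8, 0.1]
opening: 0.551
```

```bash
python3 - <<'E'
from look import *
s=st();p=wrist('w15');a=shot('scene','s15')
for l in ('cup_steel','sample_tin','tube_new'): print(l,[(np.round(d['xyz'],3).tolist(),round(d['p'],2)) for d in r.spot_point(a,l)])
im=cv2.resize(a['img'][130:300,180:400],None,fx=3.5,fy=3.5,interpolation=cv2.INTER_CUBIC);cv2.imwrite('pics/s15c.png',im)
E
```

```text
t 31.05 pos [0.4501 0.123  0.2508] F [0.3965 0.7685 0.1052] open 0.551
zaxis [ 0.0849  0.0195 -0.9962] xyaw 12.784504420641222
cup_steel [([0.608, -0.259, -0.002], 0.67)]
sample_tin [([0.608, -0.258, -0.001], 0.63)]
tube_new [([0.381, -0.228, -0.005], 0.86), ([0.61, -0.258, -0.001], 0.66), ([0.408, -0.346, -0.002], 0.52)]
```

View pics/w15.png

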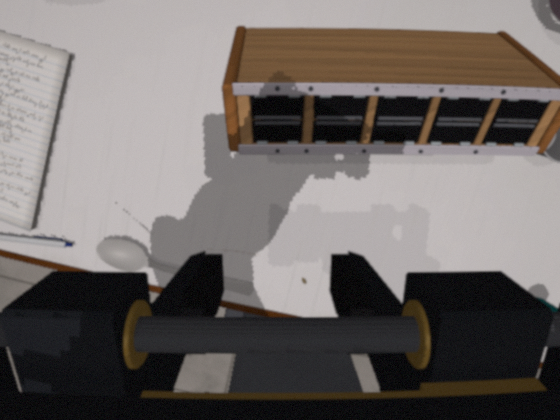

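View pics/s15c.png

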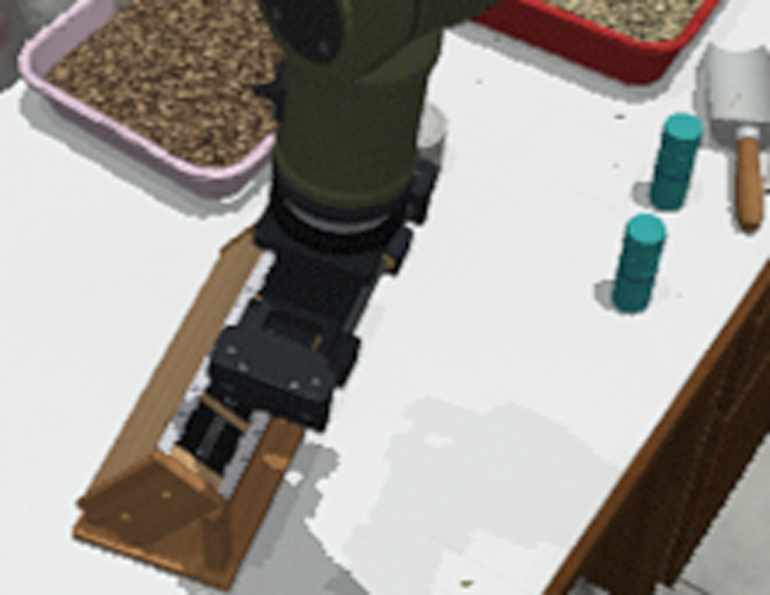

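```bash
python3 - <<'E'
from look import *
b=shot('top','t15')
for l in ('cup_steel','sample_tin','tube_new'): print(l,[(np.round(d['xyz'],3).tolist(),round(d['p'],2)) for d in r.spot_point(b,l)])
st(); r.finish_job()
E
```

```text
cup_steel [([0.582, -0.156, 0.003], 0.88)]
sample_tin [([0.609, -0.256, 0.001], 0.69)]
tube_new [([0.41, -0.344, 0.001], 0.76), ([0.381, -0.23, -0.001], 0.55)]
t 31.5 pos [0.4505 0.1227 0.2508] F [ 0.2061 -0.4409 -0.7423] open 0.549
zaxis [ 0.0851  0.019  -0.9962] xyaw 12.764590094521175
the job is handed in; nothing more can be done
```

View pics/t15.png

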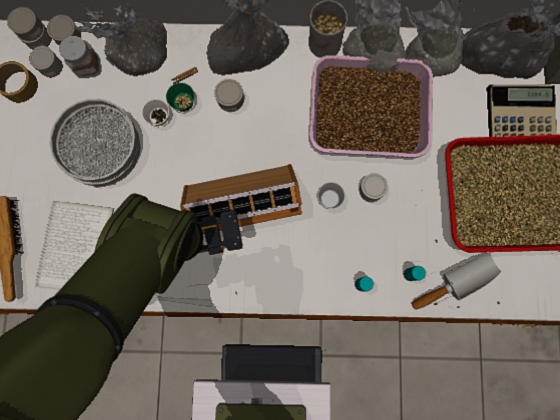

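The tube is in cell 5, the empty one, and I handed the job in at 31.5 s. I felt cells 1 to 4 with the tube's foot, and each met a stored cap at about 25 mm. I released the tube 55 mm down cell 5 and it slid in by itself.

- **First grasp:** it could not reach the 35° lean because of the wrist joint limits. I stood the tube back on the desk, gripped it again at a 30° angle and went on.
- **Forces:** the first touch, in cell 1, read 35 N, firmer than I intended but under the 60 N limit. I stepped in less far after that, and cells 2 to 4 read 15 to 19 N. Cell 5 showed no resistance.
- **Last checks:** the wrist picture shows cell 5's flaps shut and the gripper clear with nothing touching. In the top picture the steel cup and sample tin are within about 4 mm of where they started, which is the accuracy of that measurement. The turquoise look-alikes still stand where they were.
- **Not confirmed or disagreeing:** I could not see the tube's final depth under the flaps; I infer it from the flaps having closed over the cap. In the last scene picture the arm hid the cup, and the network wrongly placed it at the tin.

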